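# Load, latch, tug and turn a cake iron

## Robot

A 6-joint arm with a two-finger parallel gripper is mounted at the origin on the work surface. World frame = base frame: x ahead of the robot, y to its left, z up, the work surface at z = 0. Lengths are in m, angles in rad, forces in N, time in s.
With the tool pointing down it reaches from about 0.2 to 0.875 m from the base axis. Payload 3.4 kg.
Tool frame: the origin (TCP) lies between the finger pads; the fingertips stand 25 mm ahead of it and the grasp point (between the pads) lies 6 mm ahead of it (r.nose_length is the z of the fingertips in the tool frame, in m); z points along the fingers, x is the direction in which the jaws open and shut, and the axes are right-handed (so a half turn about z gives the same grasp; the last joint's range is limited). The gripper opens to 94 mm and grips with 3 to 60 N. Pads are 16 mm wide; open, the fingers measure 119 mm over their backs; the gripper's body (75 mm by 177 mm) begins 78 mm behind the grasp point.
Start: joints at [-1.368, 0.276, 1.505, -0, 1.361, -0.121], TCP at [0.183, -0.545, 0.202] pointing down, gripper open.
Joint ranges: [-2.89, 2.89], [-0.75, 2.08], [0.22, 2.7], [-1.18, 4.32], [0.11, 2.71], [-2.7, 2.7]. Speed limits (rad/s): [2.57, 2.57, 3.14, 3.14, 3.14, 3.14].

## Interface

Orientations are given as a unit quaternion [w, x, y, z].
In Python, from plant import r, gripper_to, inverse_kinematics, vision, models, telemetry gives the robot as it stands. Calls block until the motion is done:
- r.move_to(position, orientation): joint-space move of the TCP to a pose.
- r.move_l(position, rot=None, vel=0.15, guard=None): straight line of the TCP; rot=None keeps the orientation; vel is the mean speed in m/s. With guard (N) it stops when the force on the tool has changed by that much, and returns True; else False.
- r.movej(angles): joint-space move.
- gripper_to(opening, f_grip=None): finger opening in m; f_grip is the grip in N (None keeps the last); returns when the fingers have stopped.
- r.hold(seconds).
- inverse_kinematics(position, orientation): joint angles nearest the present ones, or None.
- vision.snapshot(name): name is "side" or "top" or "wrist"; returns the picture (480x640x3 uint8, red, green, blue); there is no depth.
- vision.get_calibration(name): a dict with "fx", "fy", "cx", "cy" (pixels), "position" and "orientation" of the camera in the world. Camera axes: x right, y down, z forward; pixel columns grow to the right and rows downward; lengths in m; the calibration is good to about 2 mm. A picture is of the moment at which its call begins: read the wrist's pose just before it. get_calibration takes no time and is no camera call; for the wrist camera it gives the pose at the moment of the call.
A pose or a line that the arm cannot do raises r.PlanningError and nothing moves.
- r.sign_off(): hands the job in, once; it reports no verdict.
Trained networks look in the newest picture that a camera, given by its name, has taken for a name from the list of things; names that differ only in an ending like _2 or _b are one class to them, and where a whole thing is asked for, a point or a joint stands for the part that bears it (a point fixed in the world has none). Each returns a list of dicts, best first, with "score" (0 to 1); they miss things now and then, are a little off and sometimes report something else, mostly with a low value. They report only what shows in the picture. A call takes as long as a camera call. They do not tell look-alikes from the thing itself.
- models.boxes_of(thing, camera): "at" ([x, y, z] in m, in world coordinates, good to about 4 mm: the middle of the surface that is visible of it).
- models.regions_of(thing, camera): "pixels" (480x640 bool, what is visible of it).
- models.mark_of(thing, camera): "at" ([x, y, z] in m, in world coordinates, good to about 4 mm: a listed point, or the origin of a listed thing).
Readings, each from a call of its own:
- telemetry.current_t(): time.
- telemetry.current_joints(): joint angles.
- telemetry.current_dq(): joint speeds.
- telemetry.current_joint_efforts(): joint torques, N m.
- telemetry.current_ee_pos(): TCP position.
- telemetry.current_tool_rot(): TCP orientation.
- telemetry.current_wrist_force(): force on the tool from outside, world axes, zero at the start.
- telemetry.current_torque(): the same for the moment, N m.
- telemetry.current_opening(): finger opening in m.
Only numpy, scipy, OpenCV 4.12 (cv2) and the standard library are available. Lean on these libraries where they do the work, as an engineer would, in place of code of your own. Each camera call takes 0.05 s, during which the arm holds its last target.

## Task

Load all the cakes from the tray into the matching pockets of the cake iron, shut its lid and swing the latch fully across it. Tug the lid up by its handle against the latch to make sure that it holds, then turn the iron right over by its wooden turning bar, so that it lies level upside down with the cakes inside, and let go. Never turn the iron while the latch is off, and leave the saucepan, the press and the tongs where they are.

Things in the scene. Friction and masses are not known exactly. Their poses are not given: they have to be found in the camera images.
- iron: Dark steel stand of a cake iron, fixed. Uprights at y = +150 and -150 mm, 50 mm wide, up to 150 mm high. Origin: on the worktop, midway between them; z up. 125 mm above it a level axle along its y carries the pan, a plate 178 (x) x 214 (y) mm, face 4 mm above and underside 24 mm below the axle. At the start the pan is level, pockets up, turning bar on the -x (robot's) side; yaw up to 11 deg.
- pan (a joint): Turning of the pan (with lid, latch) about the axle along the iron's y, rad. 0: level, pockets up, turning bar on the -x side. Grows as the bar is lifted and carried up and over to the +x side; stop at 3.14: upside down, level, lid beneath. Stiff (0.35 N m): stays where it is left.
- turn_bar (a point): Middle of the turning bar: round, wooden, 14 mm thick, along the iron's y, 100 mm clear between the two arms at its ends, 36 mm free between bar and pan edge. It is 132 mm from the axle, at the axle's height when the pan is level, and moves on a circle of that radius about the axle; it may turn within a grip. Site axes: the pan's.
- lid (a joint): Opening of the lid, rad: 0 shut, 1.9 open at its stop, leaning back past upright (starts near there). Hinge line along the iron's x, 112 mm to +y of the axle's middle and 6 mm above the axle. Lid 178 x 214 x 22 mm, 0.4 kg; falls shut by itself below about 1.5. With the latch across, the lid can be lifted only to about 0.03, where the latch stops it; upside down it hangs there.
- lid_bar (a point): Middle of the lid's handle: round wooden bar 12 mm thick along the iron's x, 72 mm clear between its two posts. From the hinge line it is 228 mm to -y and 56 mm up in the shut lid's frame; so when shut it is 116 mm to -y of and 62 mm above the axle, 35 mm above the lid's top. It may turn within a grip. Site axes: the lid's (the pan's when shut).
- latch (a joint): Swing of the turn-button latch, rad, about an upright pivot on the pan, 68 mm to +x and 119 mm to -y of the axle's middle. 0: tongue points to +x, clear of the lid; 1.57: to +y, fully across the shut lid (stop at 1.6); swung anticlockwise seen from above. It starts at 0 to 0.2; above about 0.25 it bars the lid from shutting. Stiff (0.08 N m): stays where it is left.
- latch_pin (a point): Middle of the latch's upright steel finger pin, 12 mm thick, 24 mm high, on the tongue (steel strip 16 mm wide, 5 mm thick), 48 mm from the pivot. The point is 12 mm above the tongue's upper face and 50 mm above the axle when the pan is level. The tongue passes 6 mm above the lid's top, which is 27 mm above the axle.
- round_pocket1 (a point): Round pocket in the pan; the point is where the centre of a seated cake lies, 15 mm above the pocket floor (1 mm below the pan face, 3 mm above the axle). 65 mm across, 16 mm deep, chamfered 2 mm; takes a round cake. On the pan at x = -46, y = -52 mm of the axle's middle. Upside down, the cakes drop about 4 mm onto the lid. Axes: the pan's (z out of the pocket).
- round_pocket2 (a point): Round pocket in the pan; the point is where the centre of a seated cake lies, 15 mm above the pocket floor (1 mm below the pan face, 3 mm above the axle). 65 mm across, 16 mm deep, chamfered 2 mm; takes a round cake. On the pan at x = +46, y = -52 mm of the axle's middle. Upside down, the cakes drop about 4 mm onto the lid. Axes: the pan's (z out of the pocket).
- long_pocket1 (a point): Oblong pocket in the pan; the point is where the centre of a seated cake lies, 15 mm above the pocket floor (1 mm below the pan face, 3 mm above the axle). 49 mm along the pan's x by 91 mm along its y, 16 mm deep, chamfered 2 mm; takes an oblong cake. On the pan at x = -46, y = +52 mm of the axle's middle. Upside down, the cakes drop about 4 mm onto the lid. Axes: the pan's (z out of the pocket).
- long_pocket2 (a point): Oblong pocket in the pan; the point is where the centre of a seated cake lies, 15 mm above the pocket floor (1 mm below the pan face, 3 mm above the axle). 49 mm along the pan's x by 91 mm along its y, 16 mm deep, chamfered 2 mm; takes an oblong cake. On the pan at x = +46, y = +52 mm of the axle's middle. Upside down, the cakes drop about 4 mm onto the lid. Axes: the pan's (z out of the pocket).
- tray: Flat aluminium tray, 250 x 250 mm with a rim 14 mm high and a floor 3 mm thick, fixed to the worktop; the cakes lie on it at the start, any two to four of them. Origin: centre of its underside, z up.
- round_cake1: Round frozen filled cake, hard, brown, 60 mm across and 30 mm thick, about 70 g (or absent). Origin: its centre, z along its axis. Seated, it stands 14 mm above the pan's face. Either round pocket will do.
- round_cake2: Round frozen filled cake, hard, brown, 60 mm across and 30 mm thick, about 70 g (or absent). Origin: its centre, z along its axis. Seated, it stands 14 mm above the pan's face. Either round pocket will do.
- long_cake1: Oblong frozen filled cake, hard, brown like the round ones, 44 mm wide (its x), 86 mm long (its y) and 30 mm thick, about 90 g (or absent). Origin: its centre. Seated, it stands 14 mm above the pan's face. Either oblong pocket will do, either way round.
- long_cake2: Oblong frozen filled cake, hard, brown like the round ones, 44 mm wide (its x), 86 mm long (its y) and 30 mm thick, about 90 g (or absent). Origin: its centre. Seated, it stands 14 mm above the pan's face. Either oblong pocket will do, either way round.
- saucepan: Bystander: aluminium saucepan with two loop handles, 120 mm across, 75 mm high. Origin: centre of its underside.
- press: Bystander: steel pancake press, a disc 104 mm across with a strap handle, 81 mm high. Origin: centre of its underside.
- tongs: Bystander: steel serving tongs lying flat, about 250 mm long, 16 mm high. Origin: middle, at its underside.
Things that resemble listed ones, but are neither listed nor needed, are in the scene too. Leave any blue or pink look-alike of the round_cake2 alone.

How it is judged:
On the way, in this order (a step that is already met when the one before it is completed fails the run):
1. every cake lies in a pocket of its shape, with the iron upright ((distance between round_cake1 and round_pocket1 below 0.015 m or distance between round_cake1 and round_pocket2 below 0.015 m) and (distance between round_cake2 and round_pocket1 below 0.015 m or distance between round_cake2 and round_pocket2 below 0.015 m) and (distance between long_cake1 and long_pocket1 below 0.015 m or distance between long_cake1 and long_pocket2 below 0.015 m) and (distance between long_cake2 and long_pocket1 below 0.015 m or distance between long_cake2 and long_pocket2 below 0.015 m) and value of joint pan below 0.15 rad), for 0.2 s.
2. the lid is shut and the latch swung across it (value of joint lid below 0.013 rad and value of joint latch above 1.2 rad and value of joint pan below 0.15 rad), for 0.2 s.
3. the lid is tugged up against the latch, which holds it, with the iron still upright (value of joint lid between 0.02 and 0.05 rad and value of joint latch above 1.2 rad and value of joint pan below 0.15 rad), for 0.1 s.
4. the iron is turned right over (value of joint pan above 3.05 rad and value of joint lid below 0.05 rad and value of joint latch above 1.2 rad), for 0.2 s.
At the end, for the whole second after the job is handed in: Iron turned over to within 0.09 rad of its stop and at rest, lid shut (below 0.05 rad, hanging on the latch), latch across (above 1.2 rad), every cake present in a pocket of its shape (its centre within 15 mm of the pocket point) (all of step 4 and (distance between round_cake1 and round_pocket1 below 0.015 m or distance between round_cake1 and round_pocket2 below 0.015 m) and (distance between round_cake2 and round_pocket1 below 0.015 m or distance between round_cake2 and round_pocket2 below 0.015 m) and (distance between long_cake1 and long_pocket1 below 0.015 m or distance between long_cake1 and long_pocket2 below 0.015 m) and (distance between long_cake2 and long_pocket1 below 0.015 m or distance between long_cake2 and long_pocket2 below 0.015 m) and velocity of joint pan below 0.1 rad/s); the robot touches nothing.
It fails at once if the iron was turned while its latch was off (value of joint pan above 0.5 rad and value of joint latch below 1.1 rad).
It fails at once if the saucepan was disturbed (distance of saucepan from where it was at the start of the episode above 0.04 m).
It fails at once if the press was disturbed (distance of press from where it was at the start of the episode above 0.04 m).
It fails at once if the tongs was disturbed (distance of tongs from where it was at the start of the episode above 0.04 m).
Of round_cake1, round_cake2, long_cake1, long_cake2 only 2 to 4 are there at a start; the rules pass over those that are not, and their reading is None.
At some moment in a run one of round_cake1, round_cake2, long_cake1, long_cake2 may be knocked a few centimetres aside while the robot is not near it.
Once in a run the grip may slacken for a moment while it holds something.
It also fails if it takes over 210 s, if anything falls off the work surface, if the arm or the gripper's body presses on something with over 40 N, if the wrist force passes 120 N, or if a joint passes its speed limit or range.

## Working session

There is one attempt and no reset: what is moved stays moved. The work goes in short steps, each a Python script; the robot and the scene stay as the last script left them, time stands still between calls to the robot, and variables do not carry over. Pictures are saved under pics/ and viewed, and the job is handed in when it is done.

```bash
ls -la; mkdir -p pics; cat > h.py <<'E'
import numpy as np, cv2
from scipy.spatial.transform import Rotation as R
from plant import r, gripper_to, inverse_kinematics, vision, models, telemetry
def save(img,name): cv2.imwrite('pics/'+name+'.png', cv2.cvtColor(img,cv2.COLOR_RGB2BGR))
def q_of(Rm):
    x=R.from_matrix(Rm).as_quat(); return [x[3],x[0],x[1],x[2]]
def down(yaw):
    # tool z down, jaw x axis at yaw in world
    x=np.array([np.cos(yaw),np.sin(yaw),0]); z=np.array([0,0,-1.]); y=np.cross(z,x)
    return q_of(np.stack([x,y,z],1))
E
python3 - <<'E'
from h import *
for c in ['side','top','wrist']:
    save(vision.snapshot(c),c+'0'); k=vision.get_calibration(c); print(c,k)
    for t in ['iron','tray','round_cake1','long_cake1','saucepan','press','tongs','turn_bar','lid_bar','latch_pin','round_pocket1','long_pocket1']:
        try: print(t,[(np.round(d['at'],4).tolist(),round(d['score'],2)) for d in models.mark_of(t,c)])
        except Exception as e: print(t,e)
print(telemetry.current_t())
E
```

```text
total 12
drwxr-xr-x  3 agent agent 4096 Dec  7 16:15 .
drwxr-xr-x 23 root  root  4096 Dec  7 16:15 ..
drwxr-xr-x  2 agent agent 4096 Dec  7 16:15 pics
side {'fx': 527.5126307949112, 'fy': 527.5126307949112, 'cx': 320.3709440589448, 'cy': 240.3134332865043, 'position': array([ 0.52805478, -0.83381356,  0.81384236]), 'orientation': array([-0.40615039,  0.91298983, -0.03581475,  0.01444756])}
iron [([0.5652, 0.1054, -0.0016], 0.91)]
tray [([0.499, -0.2524, 0.0012], 0.62)]
round_cake1 [([0.5564, -0.3165, 0.019], 0.96), ([0.7184, -0.3569, 0.012], 0.96), ([0.6515, -0.4473, 0.0145], 0.79), ([0.3735, -0.0396, 0.0121], 0.67), ([0.5452, -0.1875, 0.0227], 0.58)]
long_cake1 [([0.4427, -0.3225, 0.0204], 0.72), ([0.4335, -0.1897, 0.0149], 0.59)]
saucepan [([0.776, -0.0109, 0.0031], 0.97)]
press [([0.7462, -0.2291, -0.0036], 0.95)]
tongs [([0.7539, 0.1939, 0.0004], 0.6)]
turn_bar []
lid_bar [([0.5909, 0.3405, 0.3269], 0.67), ([0.4469, -0.3223, 0.0205], 0.26)]
latch_pin [([0.6631, -0.0212, 0.1765], 0.55), ([0.4474, -0.3225, 0.018], 0.16)]
round_pocket1 [([0.5107, 0.061, 0.1249], 0.81), ([0.5992, 0.0
[... 838 characters left out ...]
.1257, 0.1259], 0.75), ([0.5201, 0.166, 0.1277], 0.56)]
lid_bar [([0.5907, 0.3444, 0.3294], 0.62)]
latch_pin [([0.6644, -0.0214, 0.1738], 0.49)]
round_pocket1 [([0.5996, 0.0472, 0.1293], 0.8), ([0.5089, 0.0596, 0.1256], 0.72)]
long_pocket1 [([0.6139, 0.1484, 0.1286], 0.93), ([0.5214, 0.1647, 0.1278], 0.91)]
wrist {'fx': 332.090847577747, 'fy': 332.090847577747, 'cx': 318.71889137619536, 'cy': 237.35784722376127, 'position': array([ 0.24940206, -0.52475473,  0.38454206]), 'orientation': array([ 0.0968489 ,  0.80578391, -0.5801504 , -0.068979  ])}
iron []
tray []
round_cake1 []
long_cake1 []
saucepan []
press []
tongs []
turn_bar []
lid_bar []
latch_pin []
round_pocket1 []
long_pocket1 []
1.95
```

View pics/side0.png

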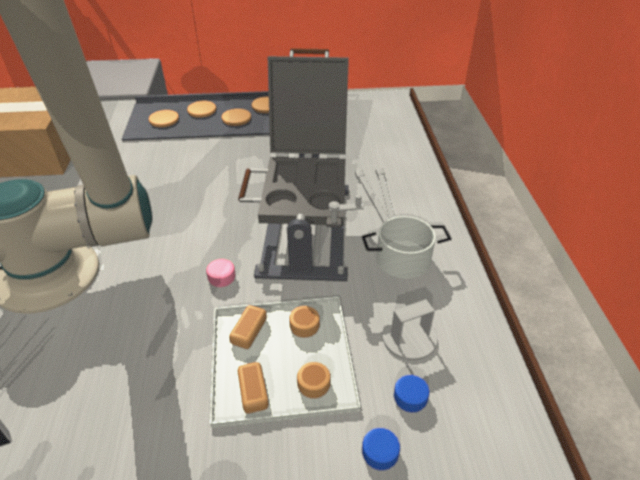

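View pics/top0.png

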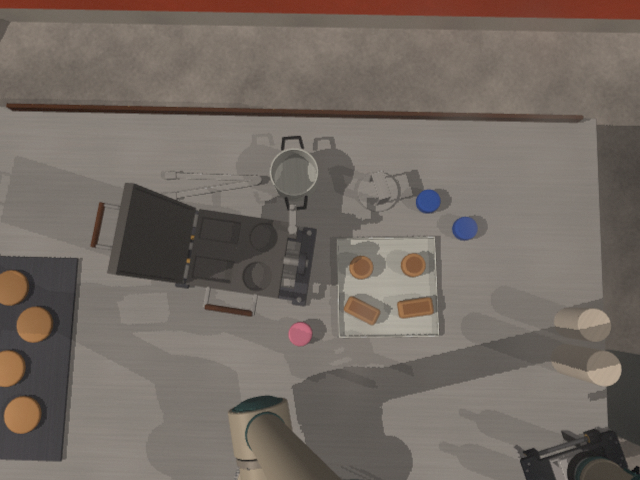

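```bash
cat >> h.py <<'E'
def toolR():
    q=telemetry.current_tool_rot(); return R.from_quat([q[1],q[2],q[3],q[0]]).as_matrix()
def camR(k):
    q=k['orientation']; return R.from_quat([q[1],q[2],q[3],q[0]]).as_matrix()
def ray(k,uv,z):
    uv=np.atleast_2d(np.asarray(uv,float)); d=np.stack([(uv[:,0]-k['cx'])/k['fx'],(uv[:,1]-k['cy'])/k['fy'],np.ones(len(uv))],1)@camR(k).T
    s=(z-k['position'][2])/d[:,2]; return k['position']+s[:,None]*d
def proj(k,P):
    p=(np.atleast_2d(P)-k['position'])@camR(k); return np.stack([p[:,0]/p[:,2]*k['fx']+k['cx'],p[:,1]/p[:,2]*k['fy']+k['cy']],1)
# iron frame points (x,y,z above worktop)
PTS={'round_pocket1':[[-.046,-.052,.128],[.046,-.052,.128]],'long_pocket1':[[-.046,.052,.128],[.046,.052,.128]],'turn_bar':[[-.132,0,.125]]}
def marks(t,c,mn=0.0): return [(np.array(d['at']),d['score']) for d in models.mark_of(t,c) if d['score']>=mn]
def fit(pairs):
    A=np.array([p[0][:2] for p in pairs]);B=np.array([p[1][:2] for p in pairs])
    a=A-A.mean(0);b=B-B.mean(0)
    yaw=np.arctan2((a[:,0]*b[:,1]-a[:,1]*b[:,0]).sum(),(a*b).sum())
    c,s=np.cos(yaw),np.sin(yaw);M=np.array([[c,-s],[s,c]])
    t=B.mean(0)-M@A.mean(0); res=B-(A@M.T+t)
    return t,yaw,res
E
python3 - <<'E'
from h import *
k=vision.get_calibration('wrist'); T=toolR(); p=np.array(telemetry.current_ee_pos())
print('cam in tool',T.T@(k['position']-p)); print(T.T@camR(k)); print(T)
prs=[]
t0=np.array([.565,.107]);y0=-.13;c,s=np.cos(y0),np.sin(y0);M0=np.array([[c,-s],[s,c]])
for cam in ['top','side']:
    vision.snapshot(cam)
    for t,ps in PTS.items():
        for at,sc in marks(t,cam,.3):
            best=min(ps,key=lambda q:np.linalg.norm(M0@np.array(q[:2])+t0-at[:2]))
            if np.linalg.norm(M0@np.array(best[:2])+t0-at[:2])<.03: prs.append((np.array(best),at))
t,y,res=fit(prs); print(t,np.degrees(y),np.round(res*1000,1).tolist())
for p,yw in [([.47,-.25,.33],0.),([.47,-.25,.33],np.pi/2),([.47,-.25,.33],-np.pi/2)]:
    print(inverse_kinematics(p,down(yw)))
E
```

```text
cam in tool [ 0.00179902 -0.06947708 -0.18205396]
[[ 9.99998995e-01 -1.12462798e-03  8.63198175e-04]
 [ 8.89020956e-04  9.71725846e-01  2.36110336e-01]
 [-1.10432827e-03 -2.36109331e-01  9.71725869e-01]]
[[ 3.18178087e-01 -9.48030961e-01  2.82006365e-05]
 [-9.48030956e-01 -3.18178089e-01 -1.03643976e-04]
 [ 1.07230522e-04  6.24216551e-06 -9.99999994e-01]]
[0.56096914 0.10592998] -7.24641829697084 [[2.9, 2.3], [1.0, 1.5], [-2.1, -4.8], [-0.5, 1.9], [-2.2, -1.4], [2.4, 3.5], [-4.8, -3.2], [-2.5, 3.5], [1.8, -3.2], [4.0, 0.1]]
[-6.19589024e-01  1.65605689e-01  1.34403354e+00 -4.44089210e-16
  1.63195342e+00 -6.19589024e-01]
[-6.19589024e-01  1.65605689e-01  1.34403354e+00 -4.44089210e-16
  1.63195342e+00 -2.19038535e+00]
[-6.19589024e-01  1.65605689e-01  1.34403354e+00 -4.44089210e-16
  1.63195342e+00  9.51207302e-01]
```

```bash
cat >> h.py <<'E'
def cakes(cam,n=3,box=(.385,.62,-.37,-.13)):
    out={}
    for _ in range(n):
        vision.snapshot(cam)
        for t in ['round_cake1','long_cake1']:
            for at,sc in marks(t,cam,.2):
                if box[0]<at[0]<box[1] and box[2]<at[1]<box[3]:
                    for key in out:
                        if key[0]==t and np.linalg.norm(np.mean([a for a in out[key]],0)[:2]-at[:2])<.025: out[key].append(at);break
                    else: out[(t,len(out))]=[at]
    return {k:(np.mean(v,0),np.std(v,0),len(v)) for k,v in out.items()}
def long_rects(cam,ztop=.033,th=30):
    img=vision.snapshot(cam);k=vision.get_calibration(cam);res=[]
    for d in models.regions_of('long_cake1',cam):
        m=d['pixels'].astype(np.uint8); cs,_=cv2.findContours(m,0,2)
        if not cs: continue
        c=max(cs,key=cv2.contourArea)[:,0,:]
        w=ray(k,c,ztop)[:,:2]; (cx,cy),(a,b),ang=cv2.minAreaRect((w*1000).astype(np.float32))
        if a>b: long=ang; L,W=a,b
        else: long=ang+90; L,W=b,a
        res.append((round(cx/1000,4),round(cy/1000,4),round(L,1),round(W,1),round(long%180,1),round(d['score'],2)))
    return img,res
E
python3 - <<'E'
from h import *
r.move_to([.5,-.2,.33],down(0.)); print(telemetry.current_t())
img,res=long_rects('wrist'); save(img,'w1'); print(res)
for c in ['wrist','top']:
    for k,v in cakes(c,4).items(): print(c,k,np.round(v[0],4),np.round(v[1]*1000,1),v[2])
print(long_rects('top')[1])
E
```

```text
4.1167
[(0.4503, -0.3197, 89.0, 46.1, 98.0, 0.85), (0.4406, -0.1911, 85.4, 45.5, 63.9, 0.71)]
wrist ('round_cake1', 0) [ 0.5453 -0.1871  0.0225] [0.7 1.4 1.2] 4
wrist ('round_cake1', 1) [ 0.5501 -0.3195  0.022 ] [1.  1.1 1.7] 4
wrist ('long_cake1', 2) [ 0.438  -0.1954  0.0208] [0.9 1.6 0.8] 4
wrist ('long_cake1', 3) [ 0.4476 -0.3218  0.0186] [1.3 0.9 0.1] 2
wrist ('round_cake1', 4) [ 0.4381 -0.1945  0.0171] [0. 0. 0.] 1
top ('round_cake1', 0) [ 0.5447 -0.1869  0.0185] [1.4 0.6 0.3] 3
top ('long_cake1', 1) [ 0.4464 -0.3204  0.0173] [0.8 1.4 0.6] 4
top ('long_cake1', 2) [ 0.4375 -0.1908  0.0168] [0.6 0.7 1.1] 3
[(0.4378, -0.188, 42.9, 36.9, 158.5, 0.66), (0.4437, -0.3275, 50.1, 35.6, 100.9, 0.47)]
```

View pics/w1.png

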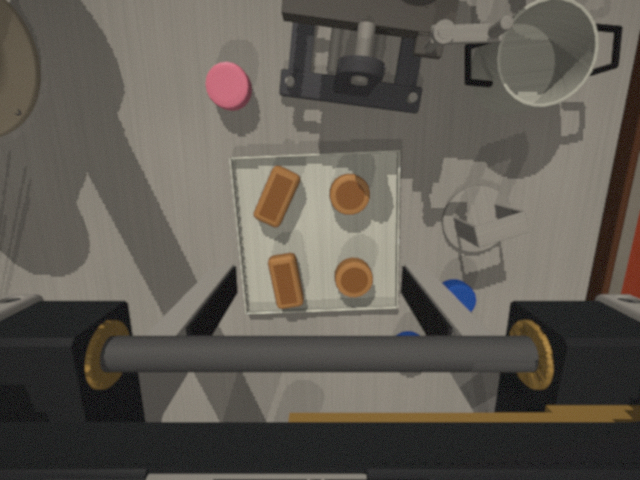

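```bash
cat >> h.py <<'E'
import json
def ironfit(cams,n,t0=(.561,.106),y0=-.126,names=PTS):
    prs=[];t0=np.array(t0);c,s=np.cos(y0),np.sin(y0);M0=np.array([[c,-s],[s,c]])
    for cam in cams:
      for _ in range(n):
        vision.snapshot(cam)
        for t in names:
            ps=PTS[t]
            for at,sc in marks(t,cam,.3):
                best=min(ps,key=lambda q:np.linalg.norm(M0@np.array(q[:2])+t0-at[:2]))
                if np.linalg.norm(M0@np.array(best[:2])+t0-at[:2])<.02: prs.append((np.array(best),at))
    t,y,res=fit(prs); return t,y,res,prs
E
python3 - <<'E'
from h import *
r.move_to([.56,.09,.33],down(-np.pi/2)); print(telemetry.current_t())
save(vision.snapshot('wrist'),'w2')
for cams in (['wrist'],['top'],['side']):
    t,y,res,prs=ironfit(cams,5); print(cams,t,np.degrees(y),np.sqrt((res**2).mean(0)),len(prs),np.mean([p[1][2]-p[0][2] for p in prs]))
for c in ['wrist','top','side']:
    vision.snapshot(c)
    for n in ['latch_pin','lid_bar']: print(c,n,[(np.round(a,4),s) for a,s in marks(n,c,.2)])
print(telemetry.current_t())
E
```

```text
7.35
['wrist'] [0.56256732 0.10633095] -7.13930620991043 [0.00266337 0.00173392] 25 -0.0003160000000000013
['top'] [0.56173236 0.1058577 ] -7.349973055410708 [0.00133674 0.00229239] 22 0.001068181818181818
['side'] [0.56217321 0.10671619] -7.381640532096187 [0.00229796 0.00208301] 25 0.0005959999999999993
wrist latch_pin [(array([ 0.6663, -0.0192,  0.1747]), 0.94)]
wrist lid_bar []
top latch_pin [(array([ 0.6612, -0.0187,  0.1764]), 0.54)]
top lid_bar [(array([0.5885, 0.3447, 0.3328]), 0.66), (array([0.6003, 0.0478, 0.1296]), 0.29)]
side latch_pin [(array([ 0.6627, -0.0221,  0.1768]), 0.82)]
side lid_bar [(array([0.5919, 0.3402, 0.325 ]), 0.63)]
10.85
```

View pics/w2.png

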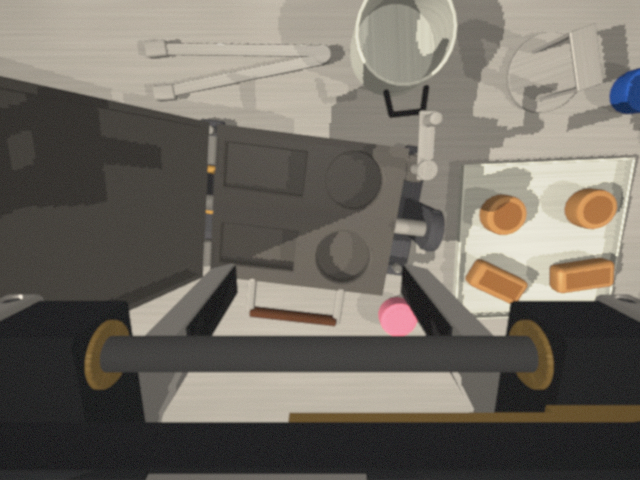

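```bash
cat >> h.py <<'E'
IT=np.array([.5621,.1063]); IY=np.radians(-7.3)
def iw(x,y,z=None):
    c,s=np.cos(IY),np.sin(IY); p=np.array([c*x-s*y,s*x+c*y])+IT
    return p if z is None else np.array([p[0],p[1],z])
T=telemetry.current_t
def fw(): return np.round(telemetry.current_wrist_force(),1)
ZG=.043; ZP=.1555
def pick(xy,yaw,width):
    gripper_to(min(.092,width+.018))
    r.move_to([xy[0],xy[1],.20],down(yaw)); r.move_l([xy[0],xy[1],.09],vel=.25)
    g=r.move_l([xy[0],xy[1],ZG],vel=.06,guard=8)
    print('down guard',g,np.round(telemetry.current_ee_pos(),4))
    gripper_to(width-.02,f_grip=25); print('open',round(telemetry.current_opening(),4))
    r.move_l([xy[0],xy[1],.22],vel=.2); print('lifted open',round(telemetry.current_opening(),4),'t',T())
def place(pxy,width,zp=ZP):
    p=iw(*pxy)
    r.move_to([p[0],p[1],.22],down(IY)); print('arrive open',round(telemetry.current_opening(),4))
    r.move_l([p[0],p[1],.178],vel=.15)
    g=r.move_l([p[0],p[1],zp],vel=.04,guard=5)
    print('place guard',g,np.round(telemetry.current_ee_pos(),4),fw(),round(telemetry.current_opening(),4))
    return g
def release(width):
    gripper_to(width+.012); p=telemetry.current_ee_pos(); r.move_l([p[0],p[1],.24],vel=.2); print('t',T())
E
python3 - <<'E'
from h import *
pick([.547,-.1872],IY,.06)
vision.snapshot('wrist')
for c in ['top','side','wrist']:
    v=[]
    for _ in range(3):
        vision.snapshot(c)
        v+= [a for a,s in marks('round_cake1',c,.2) if np.linalg.norm(a-np.array([.547,-.187,.19]))<.05]
    print(c,np.round(np.mean(v,0),4) if v else None,len(v))
print(np.round(telemetry.current_ee_pos(),4))
E
```

```text
down guard False [ 0.5473 -0.1874  0.0432]
open 0.0401
lifted open 0.0401 t 16.3167
top None 0
side None 0
wrist None 0
[ 0.547  -0.1872  0.2201]
```

```bash
python3 - <<'E'
from h import *
save(vision.snapshot('side'),'s3'); save(vision.snapshot('wrist'),'w3')
for c in ['wrist','side','top']:
    for k,v in cakes(c,2).items(): print(c,k,np.round(v[0],4),np.round(v[1]*1000,1),v[2])
E
```

```text
wrist ('round_cake1', 0) [ 0.5506 -0.3209  0.0207] [2.  1.7 0.6] 2
wrist ('round_cake1', 1) [ 0.5417 -0.1854  0.0232] [1.1 1.  0.7] 2
wrist ('long_cake1', 2) [ 0.4364 -0.1957  0.02  ] [0.6 1.4 1. ] 2
side ('round_cake1', 0) [ 0.5557 -0.3164  0.0174] [0.5 2.  0.3] 2
side ('round_cake1', 1) [ 0.543  -0.1872  0.0214] [0.4 0.8 0.2] 2
side ('long_cake1', 2) [ 0.4348 -0.1934  0.0179] [0.7 0.9 0.5] 2
side ('long_cake1', 3) [ 0.447  -0.3198  0.0188] [0.6 0.3 0.8] 2
top ('round_cake1', 0) [ 0.5455 -0.1838  0.018 ] [1.4 1.6 0.5] 2
top ('long_cake1', 1) [ 0.4442 -0.3214  0.019 ] [0.9 1.2 1.8] 2
top ('long_cake1', 2) [ 0.442  -0.1916  0.0174] [1.5 1.7 0. ] 2
```

View pics/s3.png

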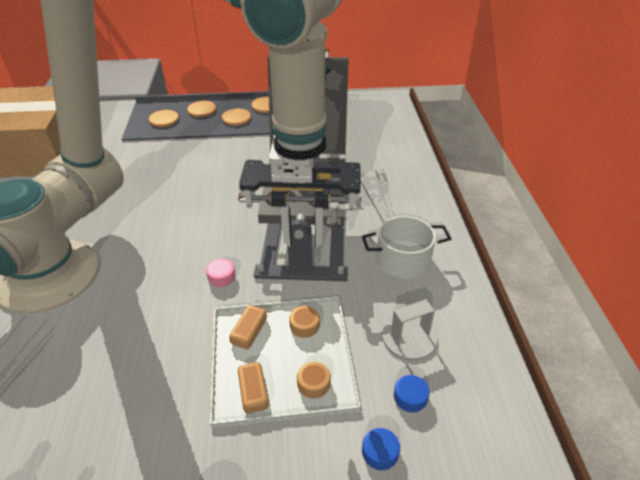

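View pics/w3.png

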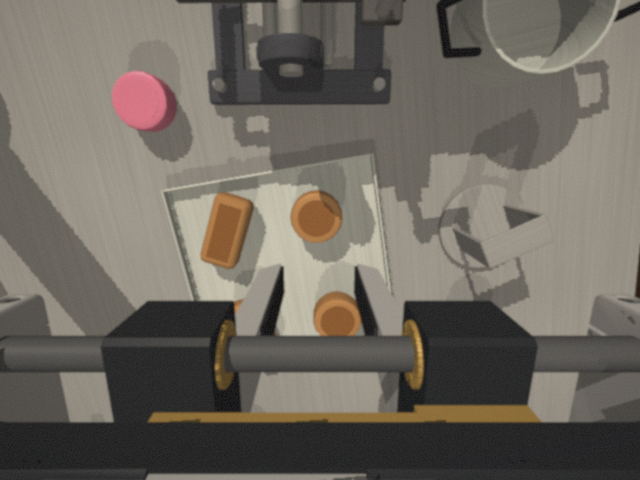

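```bash
python3 - <<'E'
from h import *
print(r.nose_length)
gripper_to(.078)
xy=[.544,-.187]
r.move_l([*xy,ZG],vel=.15,guard=8)
print(np.round(telemetry.current_ee_pos(),4),fw())
save(vision.snapshot('side'),'s4'); save(vision.snapshot('wrist'),'w4')
gripper_to(.045,f_grip=25); print(telemetry.current_opening(),fw())
save(vision.snapshot('side'),'s5'); save(vision.snapshot('wrist'),'w5')
a=cv2.imread('pics/s4.png')[230:440,180:400];b=cv2.imread('pics/s5.png')[230:440,180:400]
cv2.imwrite('pics/s45.png',cv2.resize(np.hstack([a,b]),(800,382)))
E
```

```text
0.025
[ 0.5447 -0.1873  0.0438] [-0.2 -0.2  0.5]
0.04523984219140605 [-0.  -0.3 -0.4]
```

View pics/s45.png

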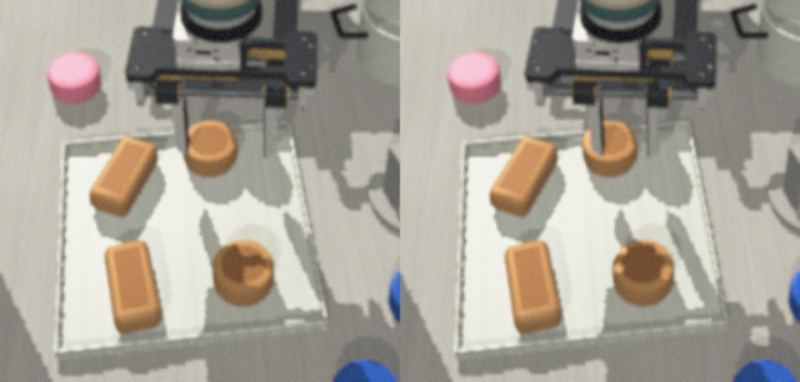

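View pics/w5.png

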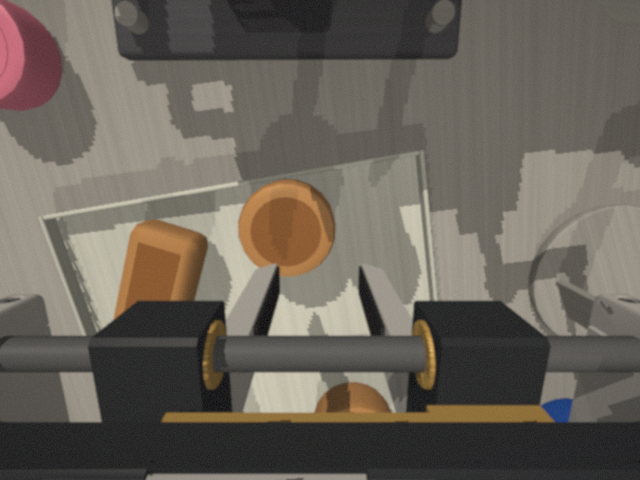

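```bash
python3 - <<'E'
from h import *
print(np.round(telemetry.current_ee_pos(),4),telemetry.current_joints())
k=vision.get_calibration('wrist'); print(proj(k,[[.544,-.187,.033],[.544,-.187,.02]]))
for c in ['wrist','side','top']:
    for k,v in cakes(c,2).items(): print(c,k,np.round(v[0],4),np.round(v[1]*1000,1),v[2])
a=cv2.imread('pics/s3.png')[230:440,180:400];b=cv2.imread('pics/s4.png')[230:440,180:400]
cv2.imwrite('pics/s34.png',cv2.resize(np.hstack([a,b]),(800,382)))
E
```

```text
[ 0.544 -0.187  0.043] [-4.52068906e-01  4.07574228e-01  1.73490764e+00 -4.95406628e-06
  9.99196670e-01 -3.24619324e-01]
[[315.44065656 269.63124323]
 [315.61823262 262.97441813]]
wrist ('round_cake1', 0) [ 0.5284 -0.1623  0.0208] [0.1 0.4 0.9] 2
wrist ('long_cake1', 1) [ 0.4386 -0.1945  0.02  ] [1.4 1.6 1.3] 2
side ('round_cake1', 0) [ 0.5284 -0.161   0.021 ] [0.9 0.5 2.6] 2
side ('round_cake1', 1) [ 0.5559 -0.3159  0.0185] [0.4 0.1 0.6] 2
side ('long_cake1', 2) [ 0.4452 -0.3198  0.0184] [0.5 0.5 0.3] 2
side ('long_cake1', 3) [ 0.434  -0.1917  0.0166] [0.3 0.9 1.5] 2
top ('round_cake1', 0) [ 0.5282 -0.1608  0.0166] [0.2 0.6 1.2] 2
top ('long_cake1', 1) [ 0.4466 -0.3198  0.0184] [1.7 1.7 0.8] 2
top ('long_cake1', 2) [ 0.44   -0.1926  0.018 ] [0.5 0.6 0.6] 2
top ('round_cake1', 3) [ 0.5535 -0.3185  0.0165] [0. 0. 0.] 1
```

View pics/s34.png

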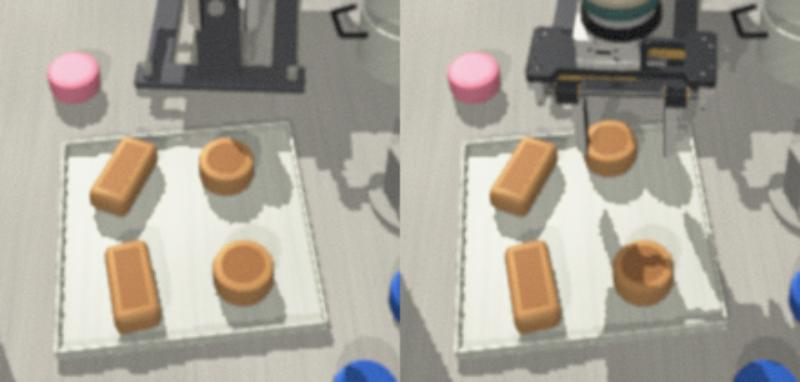

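View pics/w4.png

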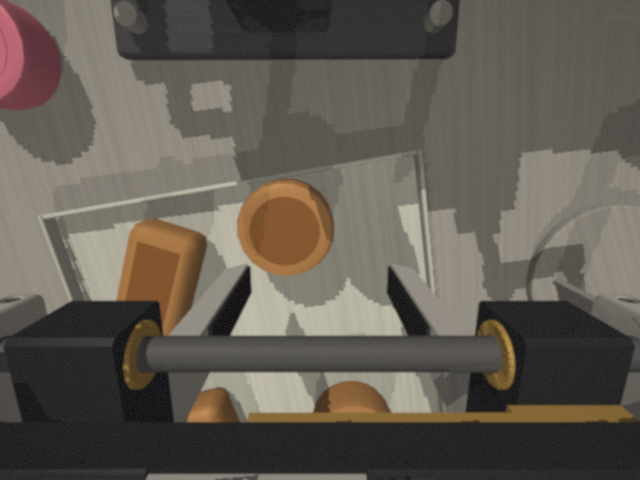

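```bash
cat > pk.py <<'E'
from h import *
def near(t,xy,cams=('top','side','wrist'),n=1,rad=.04):
    v=[]
    for c in cams:
        for _ in range(n):
            vision.snapshot(c); v+=[a for a,s in marks(t,c,.25) if np.linalg.norm(a[:2]-np.array(xy)[:2])<rad]
    return (np.median(v,0),np.std(v,0),len(v)) if v else None
E
python3 - <<'E'
from pk import *
gripper_to(.08); r.move_l([.528,-.15,.16],vel=.3)
m=near('round_cake1',[.528,-.161]); print(m)
xy=m[0][:2]
r.move_l([*xy,.10],vel=.3); save(vision.snapshot('wrist'),'w6')
r.move_l([*xy,ZG],vel=.1,guard=8); print(np.round(telemetry.current_ee_pos(),4))
save(vision.snapshot('wrist'),'w7')
gripper_to(.05,f_grip=25); print(telemetry.current_opening(),fw())
save(vision.snapshot('wrist'),'w8'); save(vision.snapshot('side'),'s8')
ims=[cv2.resize(cv2.imread(f'pics/{n}.png'),(400,300)) for n in ['w6','w7','w8','s8']]
cv2.imwrite('pics/m1.png',np.vstack([np.hstack(ims[:2]),np.hstack(ims[2:])]))
E
```

```text
(array([ 0.52615, -0.16155,  0.02285]), array([0.00195, 0.00025, 0.00085]), 2)
[ 0.5269 -0.1618  0.0438]
0.05011317744534515 [-0.1  0.  -0.1]
```

View pics/m1.png

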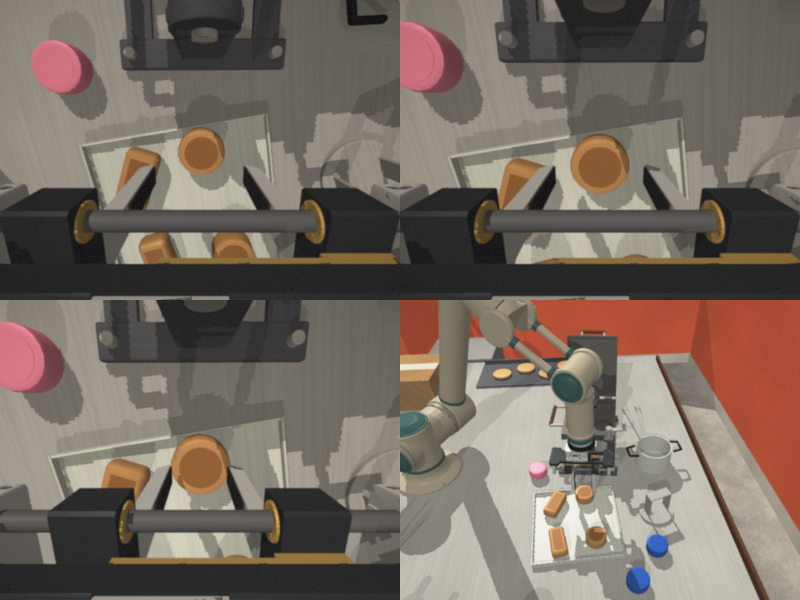

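```bash
python3 - <<'E'
import cv2,numpy as np
a=cv2.imread('pics/w7.png')[180:400,180:460];b=cv2.imread('pics/w8.png')[180:400,180:460];c=cv2.imread('pics/s8.png')[330:460,230:400]
cv2.imwrite('pics/m2.png',np.hstack([cv2.resize(a,(400,314)),cv2.resize(b,(400,314))]))
cv2.imwrite('pics/m3.png',cv2.resize(c,None,fx=4,fy=4,interpolation=cv2.INTER_CUBIC))
E
```

```text
(no output)
```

View pics/m2.png

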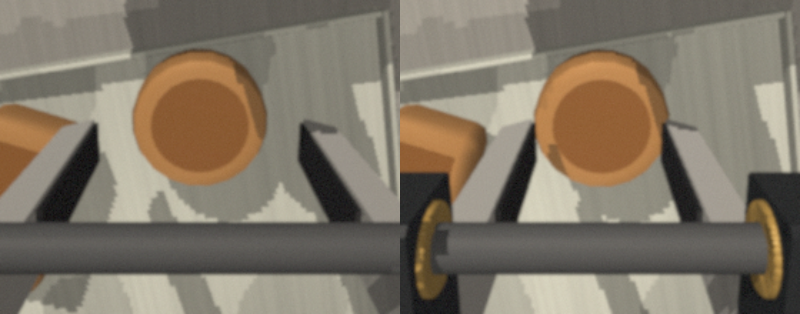

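View pics/m3.png

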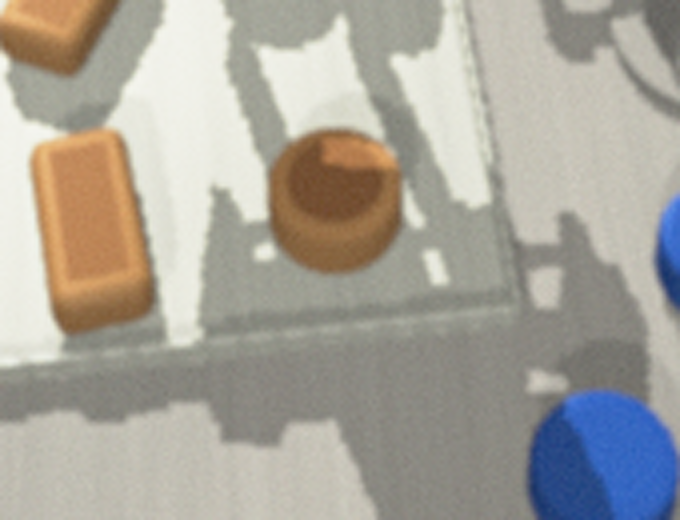

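```bash
python3 - <<'E'
from pk import *
gripper_to(.08)
p=telemetry.current_ee_pos(); xy=[p[0],p[1]+.001]
g=r.move_l([*xy,.030],vel=.05,guard=5); print(g,np.round(telemetry.current_ee_pos(),4),fw())
save(vision.snapshot('wrist'),'w9')
gripper_to(.05,f_grip=15); print(telemetry.current_opening(),fw())
save(vision.snapshot('wrist'),'w10')
a=cv2.imread('pics/w9.png')[180:400,180:460];b=cv2.imread('pics/w10.png')[180:400,180:460]
cv2.imwrite('pics/m4.png',np.hstack([cv2.resize(a,(400,314)),cv2.resize(b,(400,314))]))
print(T())
E
```

```text
False [ 0.5257 -0.1603  0.0294] [0.9 0.1 0.5]
0.05004843842448511 [ 0.5 -0.2  3.4]
27.4417
```

View pics/m4.png

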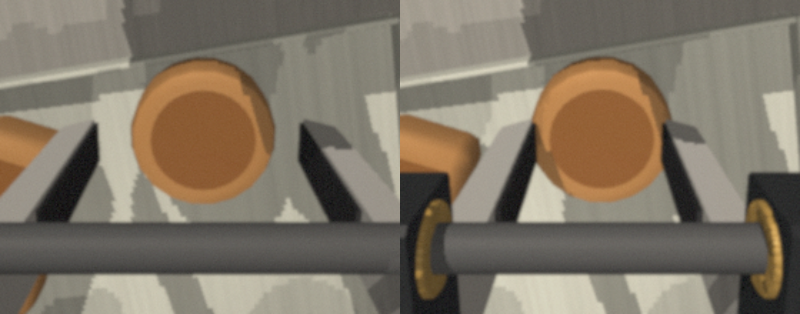

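```bash
python3 - <<'E'
from pk import *
gripper_to(.08); p=telemetry.current_ee_pos(); r.move_l([p[0],p[1],.09],vel=.25)
gripper_to(.02)
r.move_l([.495,-.255,.06],vel=.3)
g=r.move_l([.495,-.255,.0],vel=.03,guard=3); print(g,np.round(telemetry.current_ee_pos(),4),fw())
save(vision.snapshot('wrist'),'w11');save(vision.snapshot('side'),'s11')
r.move_l([.495,-.255,.06],vel=.2)
E
```

```text
True [ 4.95e-01 -2.55e-01  3.00e-04] [ 0.4 -0.5  4.8]
```

View pics/w11.png

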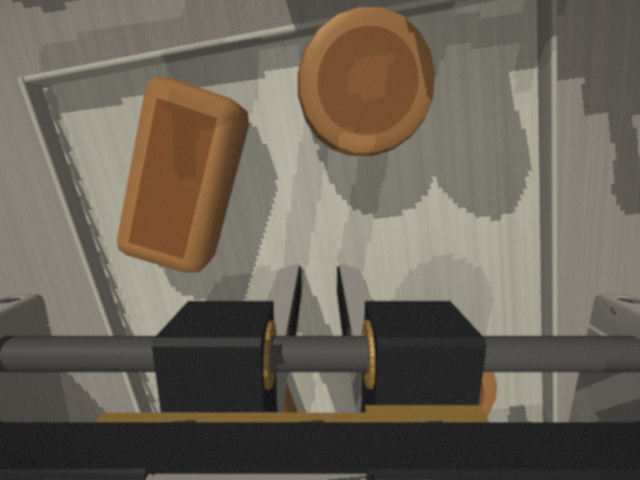

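```bash
sed -i 's/^ZG=.*/ZG=.014; ZP=.1275; D=.028  # tips measured at TCP z+.003 (not -.025)/' h.py; python3 - <<'E'
from pk import *
gripper_to(.08)
r.move_l([.495,-.255,.10],vel=.2)
m=near('round_cake1',[.5265,-.1605]); print(m)
xy=m[0][:2]
r.move_l([*xy,.08],vel=.3)
g=r.move_l([*xy,ZG],vel=.1,guard=6); print(g,np.round(telemetry.current_ee_pos(),4),fw())
gripper_to(.045,f_grip=15); print(telemetry.current_opening(),fw())
r.move_l([*xy,.2],vel=.2); print(telemetry.current_opening())
save(vision.snapshot('wrist'),'w12')
for c in ['top','side','wrist']:
    v=[]
    for _ in range(3):
        vision.snapshot(c)
        v+= [a for a,s in marks('round_cake1',c,.2) if np.linalg.norm(a-np.array([*xy,.2]))<.06]
    print(c,np.round(np.mean(v,0),4) if v else None,len(v))
print(np.round(telemetry.current_ee_pos(),4),T())
E
```

```text
(array([ 0.5262, -0.1604,  0.0209]), array([0.0010873 , 0.00112645, 0.00110855]), 3)
True [ 0.5257 -0.1613  0.0199] [ 0.9 -0.5  0.4]
0.05970949073619081 [ 0.6 -1.   0.3]
0.059502544453098195
top None 0
side [ 0.5253 -0.1619  0.2004] 3
wrist [ 0.5267 -0.1591  0.2023] 3
[ 0.5262 -0.1604  0.2001] 37.7167
```

View pics/w12.png

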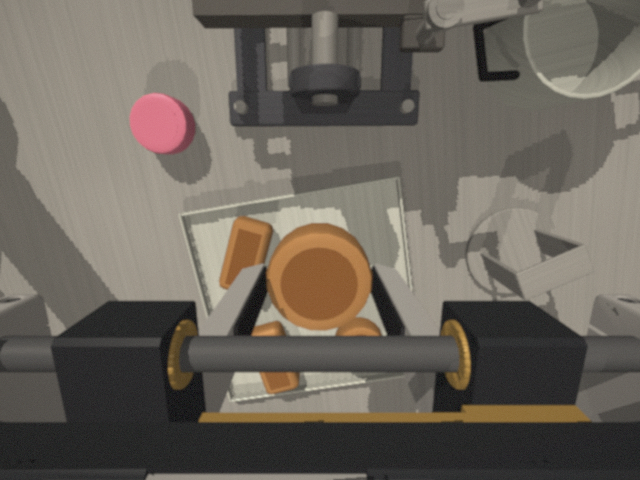

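```bash
python3 - <<'E'
from pk import *
p=iw(.046,-.052); print(p)
r.move_l([*p,.2],rot=down(IY),vel=.25); print(telemetry.current_opening())
r.move_l([*p,.158],vel=.15)
g=r.move_l([*p,.1315],vel=.03,guard=5); print(g,np.round(telemetry.current_ee_pos(),4),fw(),telemetry.current_opening())
save(vision.snapshot('wrist'),'w13');save(vision.snapshot('side'),'s13')
a=cv2.imread('pics/w13.png')[120:420,120:520];b=cv2.imread('pics/s13.png')[120:300,200:440]
cv2.imwrite('pics/m5.png',np.hstack([cv2.resize(a,(400,300)),cv2.resize(b,(400,300))]))
print(T())
E
```

```text
[0.60111978 0.04887652]
0.05964027938899321
False [0.6013 0.0489 0.1317] [-0.3 -0.1 -1.7] 0.05949223793274609
40.325
```

View pics/m5.png

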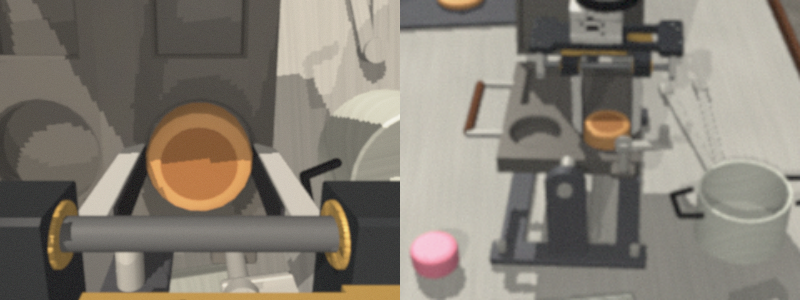

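```bash
cat >> pk.py <<'E'
def mont(names,out,boxes):
    ims=[cv2.resize(cv2.imread(f'pics/{n}.png')[b[1]:b[3],b[0]:b[2]],(400,300)) for n,b in zip(names,boxes)]
    cv2.imwrite(f'pics/{out}.png',np.hstack(ims))
E
python3 - <<'E'
from pk import *
gripper_to(.072); r.hold(.2)
p=iw(.046,-.052); r.move_l([*p,.22],vel=.2)
save(vision.snapshot('wrist'),'w14');save(vision.snapshot('side'),'s14')
for c in ['wrist','top','side']:
    vision.snapshot(c); print(c,[(np.round(a,4),s) for a,s in marks('round_cake1',c,.2) if np.linalg.norm(a[:2]-p)<.05],p)
mont(['w14','s14'],'m6',[(120,120,520,420),(200,120,440,300)])
E
```

```text
wrist [(array([0.6005, 0.0497, 0.132 ]), 0.89)] [0.60111978 0.04887652]
top [(array([0.6012, 0.0509, 0.1292]), 0.58)] [0.60111978 0.04887652]
side [(array([0.5995, 0.0492, 0.1332]), 0.88)] [0.60111978 0.04887652]
```

View pics/m6.png

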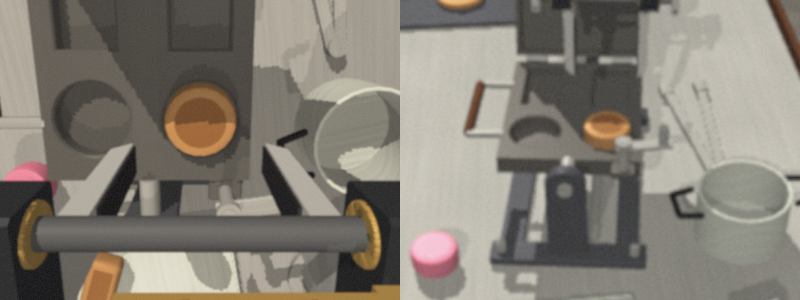

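```bash
cat >> pk.py <<'E'
def grab(t,xy,yaw,width,corr=(0,0)):
    gripper_to(min(.092,width+.02))
    r.move_to([xy[0],xy[1],.12],down(yaw))
    m=near(t,xy,n=1); print('mark',None if m is None else (np.round(m[0],4),np.round(m[1],4),m[2]))
    if m is not None: xy=m[0][:2]
    r.move_l([*xy,.07],vel=.25)
    g=r.move_l([*xy,ZG],vel=.06,guard=6); print('g',g,np.round(telemetry.current_ee_pos(),4),fw())
    zg=telemetry.current_ee_pos()[2]
    gripper_to(width-.015,f_grip=15); print('open',telemetry.current_opening())
    r.move_l([*xy,.2],vel=.25); print('lift open',telemetry.current_opening(),'t',T())
    return xy,zg
def put(pxy,zg,width,off=(0,0)):
    # off: cake centre minus TCP, world at place
    p=iw(*pxy)-np.array(off)
    c=np.array(telemetry.current_ee_pos()); r.move_l([*p,.2],rot=down(IY),vel=.3); print('open',telemetry.current_opening())
    r.move_l([*p,.158],vel=.2)
    z=zg+.110+.0025
    g=r.move_l([*p,z],vel=.03,guard=5); print('place',g,np.round(telemetry.current_ee_pos(),4),fw(),telemetry.current_opening())
    return g
def let(width):
    gripper_to(width+.012); r.hold(.15)
    p=telemetry.current_ee_pos(); r.move_l([p[0],p[1],.22],vel=.25)
E
python3 - <<'E'
from pk import *
r.move_l([*iw(0,-.15),.24],vel=.3)
xy,zg=grab('round_cake1',[.553,-.318],IY,.06)
if telemetry.current_opening()>.055:
    g=put((-.046,-.052),zg,.06)
    if not g: let(.06)
    save(vision.snapshot('wrist'),'w15');save(vision.snapshot('side'),'s15')
    mont(['w15','s15'],'m7',[(120,120,520,420),(200,120,440,300)])
    p=iw(-.046,-.052)
    for c in ['wrist','top','side']:
        vision.snapshot(c); print(c,[(np.round(a,4),s) for a,s in marks('round_cake1',c,.2) if np.linalg.norm(a[:2]-p)<.05],p)
    print(T())
E
```

```text
mark (array([ 0.5545, -0.3163,  0.0174]), array([0.0029, 0.0021, 0.0017]), 3)
g False [ 0.5548 -0.3165  0.0144] [1.1 0.7 0.2]
open 0.05969248258666318
lift open 0.05963651422359642 t 47.0667
open 0.05953396661175494
place False [0.51   0.0606 0.1271] [ 0.3 -0.6 -0.9] 0.05959699454535376
wrist [(array([0.5062, 0.0563, 0.1336]), 0.76)] [0.5098655  0.06056646]
top [(array([0.5129, 0.0602, 0.1282]), 0.62)] [0.5098655  0.06056646]
side [] [0.5098655  0.06056646]
51.5417
```

View pics/m7.png

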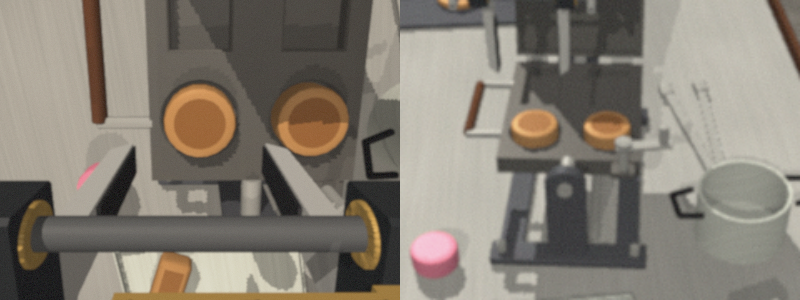

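```bash
python3 - <<'E'
from pk import *
r.move_l([*iw(0,-.15),.24],vel=.3); gripper_to(.092)
r.move_to([.46,-.235,.26],down(IY))
for _ in range(3):
    img,res=long_rects('wrist'); print(res)
save(img,'w16')
img,res=long_rects('side'); print(res)
for xy in ([.447,-.321],[.438,-.193]):
    for c in ['wrist','top','side']:
        m=near('long_cake1',xy,(c,),3); print(c,None if m is None else (np.round(m[0],4),np.round(m[1],4),m[2]))
print(T())
E
```

```text
[(0.439, -0.1906, 83.9, 43.3, 65.9, 0.82), (0.4499, -0.319, 89.2, 45.8, 98.4, 0.75)]
[(0.4385, -0.1917, 85.5, 43.5, 66.6, 0.69), (0.4493, -0.3203, 88.5, 43.1, 99.8, 0.61), (0.5666, -0.0217, 21.7, 15.4, 175.2, 0.38)]
[(0.4492, -0.32, 87.9, 43.8, 99.7, 0.64), (0.4391, -0.1916, 84.8, 44.5, 65.6, 0.61)]
[(0.438, -0.1992, 95.5, 48.9, 66.2, 0.57), (0.4498, -0.3301, 96.0, 43.1, 99.2, 0.56)]
wrist (array([ 0.4488, -0.3238,  0.0171]), array([0.0011, 0.0002, 0.0005]), 3)
top None
side (array([ 0.4444, -0.3234,  0.0191]), array([0.0014, 0.0024, 0.0009]), 3)
wrist (array([ 0.4372, -0.1953,  0.0196]), array([0.0008, 0.0003, 0.0012]), 2)
top (array([ 0.4381, -0.1917,  0.0155]), array([0.0007, 0.0017, 0.0006]), 3)
side (array([ 0.4352, -0.192 ,  0.0174]), array([0.001 , 0.002 , 0.0001]), 3)
55.6333
```

View pics/w16.png

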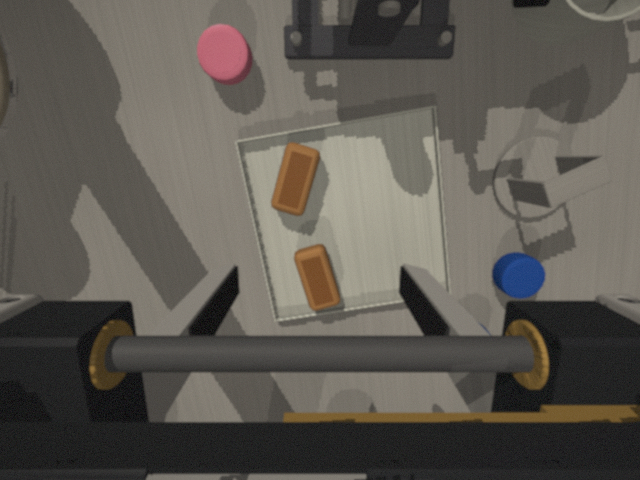

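```bash
cat >> pk.py <<'E'
def heldoff(t):
    p=np.array(telemetry.current_ee_pos()); o=[]
    for c in ['side','wrist','top']:
        v=[]
        for _ in range(3):
            vision.snapshot(c); v+=[a-p for a,s in marks(t,c,.2) if np.linalg.norm(a-p)<.04]
        if v: o.append(np.mean(v,0)); print(c,np.round(o[-1],4),len(v))
    return np.mean(o,0)
E
python3 - <<'E'
from pk import *
xy,zg=grab('long_cake1',[.447,-.3215],np.radians(9),.044)
if telemetry.current_opening()>.04:
    p=iw(.046,.052); r.move_l([p[0],p[1]-.1,.2],rot=down(IY),vel=.3)
    print('off',heldoff('long_cake1'))
    save(vision.snapshot('wrist'),'w17');save(vision.snapshot('side'),'s17')
    mont(['w17','s17'],'m8',[(120,120,520,420),(200,120,440,300)])
E
```

```text
mark (array([ 0.4457, -0.3223,  0.0164]), array([0.0004, 0.0008, 0.0017]), 3)
g False [ 0.446  -0.3226  0.0143] [ 0.1  0.3 -0. ]
open 0.04380798664657034
lift open 0.0439477759484304 t 60.0333
side [-0.0015  0.0011  0.0035] 2
wrist [0.0011 0.0006 0.0049] 3
top [0.0005 0.0022 0.0048] 2
off [1.57134120e-05 1.29764728e-03 4.40977906e-03]
```

View pics/m8.png

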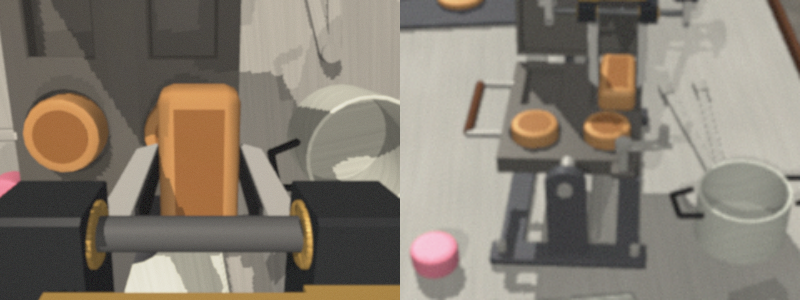

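```bash
python3 - <<'E'
from pk import *
g=put((.046,.052),.0143,.044,off=(0,.001))
save(vision.snapshot('wrist'),'w18');save(vision.snapshot('side'),'s18')
mont(['w18','s18'],'m9',[(120,120,520,420),(200,120,440,300)])
print(T())
E
```

```text
open 0.04399933294658882
place False [0.6145 0.1511 0.1271] [ 0.   0.5 -1.5] 0.043697902190617366
64.6833
```

View pics/m9.png

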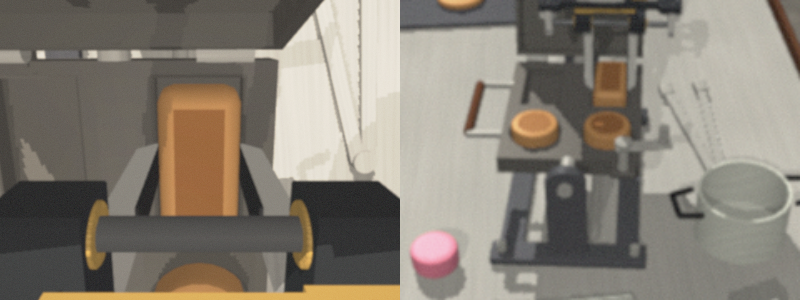

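```bash
python3 - <<'E'
from pk import *
let(.044)
save(vision.snapshot('wrist'),'w19');save(vision.snapshot('side'),'s19')
mont(['w19','s19'],'m10',[(120,120,520,420),(200,120,440,300)])
r.move_l([*iw(0,-.15),.24],vel=.35)
xy,zg=grab('long_cake1',[.437,-.1930],np.radians(-24),.044)
print(xy,zg)
if telemetry.current_opening()>.04:
    p=iw(-.046,.052); r.move_l([p[0],p[1]-.1,.2],rot=down(IY),vel=.3)
    print('off',heldoff('long_cake1'))
    save(vision.snapshot('wrist'),'w20');save(vision.snapshot('side'),'s20')
    mont(['w20','s20'],'m11',[(120,120,520,420),(200,120,440,300)])
E
```

```text
mark (array([ 0.435 , -0.1955,  0.0174]), array([0.0024, 0.0006, 0.0014]), 2)
g False [ 0.4354 -0.1956  0.0142] [ 0.1  0.  -0.2]
open 0.04379409844286058
lift open 0.04373663582589996 t 70.9583
[ 0.43505 -0.19545] 0.0142398826255975
side [-0.0026  0.0044  0.0027] 3
wrist [ 0.0008 -0.0006  0.0046] 3
top [0.0047 0.0055 0.0039] 3
off [0.00096861 0.00309469 0.00373705]
```

View pics/m10.png

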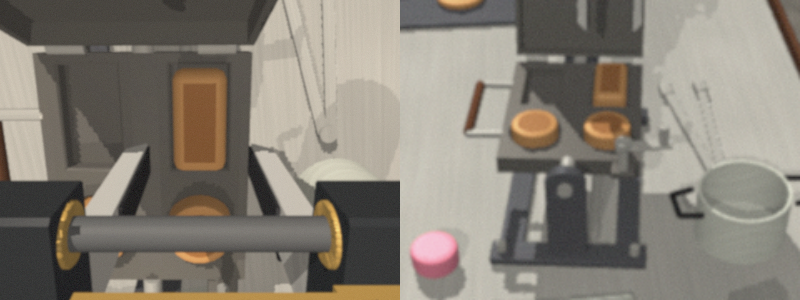

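View pics/m11.png

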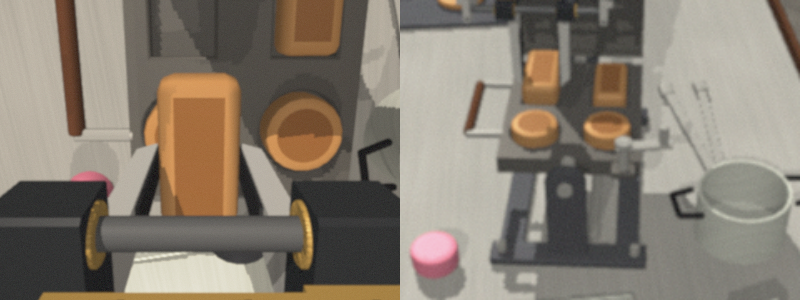

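```bash
python3 - <<'E'
import cv2,numpy as np
a=cv2.imread('pics/w19.png')[170:310,230:370];b=cv2.imread('pics/w17.png')[180:360,250:390];c=cv2.imread('pics/w20.png')[180:360,250:390]
f=lambda i:cv2.resize(i,(266,266*i.shape[0]//i.shape[1]),interpolation=cv2.INTER_CUBIC)
A=f(a);B=f(b);C=f(c);h=max(x.shape[0] for x in(A,B,C));P=lambda x:np.vstack([x,np.zeros((h-x.shape[0],x.shape[1],3),np.uint8)])
cv2.imwrite('pics/m12.png',np.hstack([P(A),P(B),P(C)]))
E
```

```text
(no output)
```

View pics/m12.png

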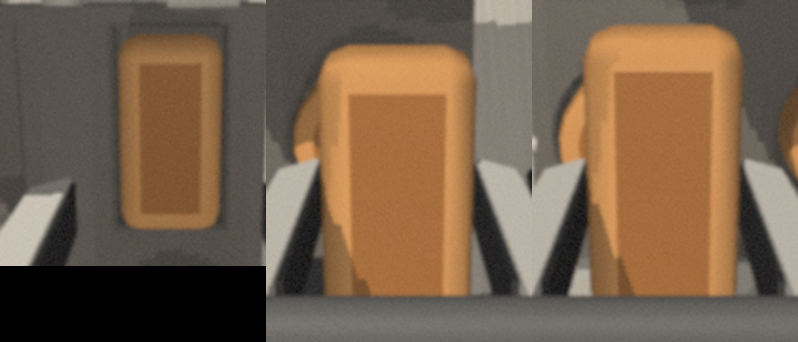

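```bash
python3 - <<'E'
from pk import *
k=vision.get_calibration('wrist'); p=np.array(telemetry.current_ee_pos()); 
for row in (217.9,230):
    w=ray(k,[[318,row]],p[2]+.0188)[0]; d=w-p; c,s=np.cos(IY),np.sin(IY)
    print(np.round([c*d[0]+s*d[1],-s*d[0]+c*d[1]],4))
v=[]
for c in ['top','side']:
    for _ in range(4):
        vision.snapshot(c); v=[a-p for a,s in marks('long_cake1',c,.2) if np.linalg.norm(a-p)<.04]; print(c,np.round(v,4))
save(vision.snapshot('top'),'t21'); im=cv2.imread('pics/t21.png')[160:320,180:340]; cv2.imwrite('pics/t21c.png',cv2.resize(im,(640,640)))
E
```

```text
[0.0017 0.0373]
[0.0016 0.0311]
top [[0.0022 0.0034 0.0005]]
top [[0.0054 0.0046 0.0027]]
top [[0.0028 0.0055 0.0033]]
top [[0.0025 0.0032 0.0008]]
side [[-0.0024  0.0047  0.0033]]
side [[-0.0036  0.0038  0.0037]]
side [[-0.0011  0.0038  0.0024]]
side [[-0.0007  0.0047  0.0033]]
```

View pics/t21c.png

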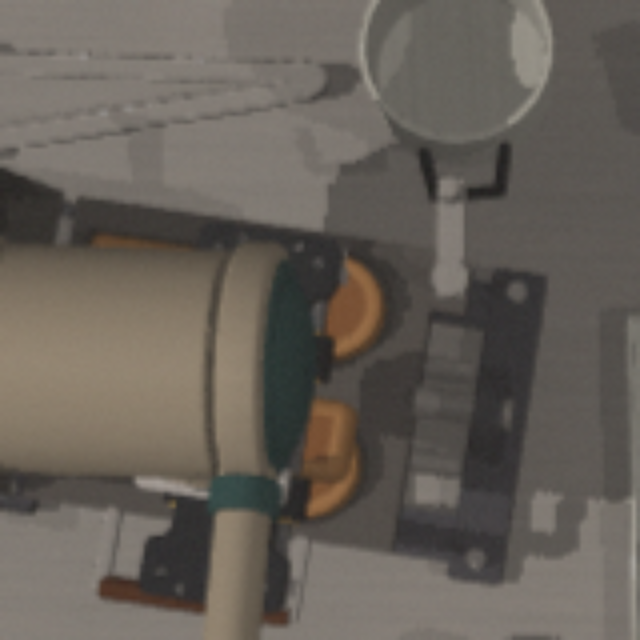

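```bash
python3 - <<'E'
from pk import *
print(telemetry.current_opening())
g=put((-.046,.052),.0142,.044,off=(.0006,.005))
save(vision.snapshot('wrist'),'w22');save(vision.snapshot('side'),'s22')
mont(['w22','s22'],'m13',[(120,120,520,420),(200,120,440,300)])
print(T())
E
```

```text
0.043655479138646584
open 0.04403759632828764
place False [0.5227 0.1587 0.1269] [-0.6 -0.2 -1.4] 0.04352832729320832
75.9833
```

View pics/m13.png

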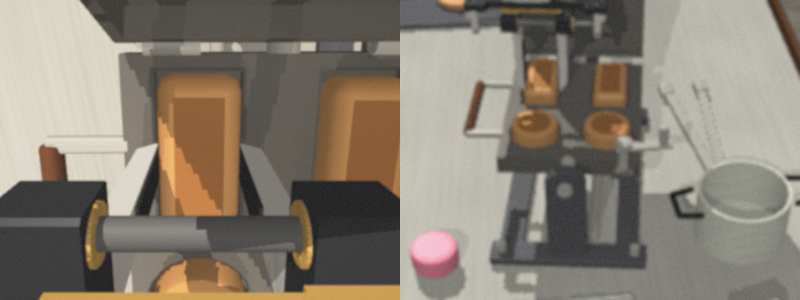

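```bash
python3 - <<'E'
from pk import *
let(.044)
r.move_l([*iw(0,-.02),.26],vel=.35)
save(vision.snapshot('wrist'),'w23');save(vision.snapshot('side'),'s23')
mont(['w23','s23'],'m14',[(120,90,520,390),(200,120,440,300)])
for c in ['wrist','side','top']:
    vision.snapshot(c)
    for t in ['round_cake1','long_cake1']:
        for a,s in marks(t,c,.25):
            if a[2]>.08: 
                d=a[:2]-IT; co,si=np.cos(IY),np.sin(IY); print(c,t,np.round([co*d[0]+si*d[1],-si*d[0]+co*d[1],a[2]],4),s)
print(T())
E
```

```text
wrist round_cake1 [-0.0467 -0.0568  0.1327] 0.84
wrist round_cake1 [ 0.0488 -0.0503  0.1327] 0.56
wrist long_cake1 [-0.0443  0.0486  0.1295] 0.65
side round_cake1 [-0.0446 -0.051   0.1287] 0.82
side round_cake1 [ 0.0495 -0.052   0.1308] 0.64
side round_cake1 [-0.0473  0.0502  0.1264] 0.54
side long_cake1 [-0.0448  0.0476  0.127 ] 0.94
side long_cake1 [0.0438 0.0509 0.1301] 0.92
top round_cake1 [ 0.0461 -0.0517  0.1284] 0.73
top round_cake1 [-0.0433 -0.053   0.1271] 0.69
top round_cake1 [-0.0484 -0.0525  0.1253] 0.67
top long_cake1 [-0.042   0.0512  0.1265] 0.6
78.0417
```

View pics/m14.png

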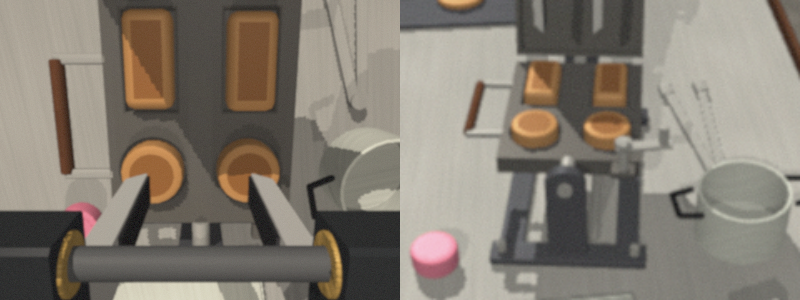

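```bash
cat >> pk.py <<'E'
HY=.112; HZ=.131
def lidbar(th,dr=0):
    rr=np.hypot(.228,.056)+dr; a=np.arctan2(.056,.228)+th
    return iw(0,HY-rr*np.cos(a),HZ+rr*np.sin(a))
def toiron(a):
    d=np.array(a[:2])-IT; co,si=np.cos(IY),np.sin(IY); return np.array([co*d[0]+si*d[1],-si*d[0]+co*d[1],a[2]])
E
python3 - <<'E'
from pk import *
v=[]
for c in ['top','side']:
    for _ in range(3):
        vision.snapshot(c); v+=[toiron(a) for a,s in marks('lid_bar',c,.4)]
print(np.round(v,4)); m=np.median(v,0); print(m, 'theta',np.arctan2(m[2]-HZ,HY-m[1])-np.arctan2(.056,.228),'rad',np.hypot(m[2]-HZ,HY-m[1]))
YW=IY+np.pi/2
for th in (1.9,1.5,1.,.5,0):
    b=lidbar(th); print(th,np.round(b,3),np.round(inverse_kinematics([b[0],b[1],b[2]-.022],down(YW)),2))
b=lidbar(1.9);print(inverse_kinematics([b[0],b[1],.42],down(YW)))
E
```

```text
[[-0.0055  0.2379  0.3315]
 [-0.0046  0.2378  0.3336]
 [-0.0028  0.2406  0.3278]
 [-0.0016  0.2361  0.3279]
 [-0.0007  0.2386  0.3285]
 [-0.0433 -0.0506  0.1284]
 [ 0.0004  0.2379  0.3266]]
[-0.00279378  0.23787608  0.3279    ] theta 1.898758760734387 rad 0.23369723258258324
1.9 [0.592 0.343 0.329] [ 0.42  0.42  1.04 -0.    1.68 -1.02]
1.5 [0.581 0.257 0.362] [ 0.31  0.33  1.09 -0.    1.72 -1.14]
1.0 [0.567 0.142 0.353] [ 0.13  0.25  1.23 -0.    1.66 -1.32]
0.5 [0.554 0.046 0.289] [-0.04  0.22  1.43 -0.    1.5  -1.49]
0 [ 0.547 -0.009  0.187] [-0.14  0.26  1.63 -0.    1.26 -1.59]
[ 4.23350905e-01  4.42145753e-01  7.30988984e-01 -4.44089210e-16
  1.96845792e+00 -1.02003639e+00]
```

```bash
python3 - <<'E'
from pk import *
YW=IY+np.pi/2
r.move_l([*iw(0,-.02),.43],vel=.35)
gripper_to(.027)
b=lidbar(1.898); r.move_to([b[0],b[1],.43],down(YW))
r.move_l([b[0],b[1],.36],vel=.2)
g=r.move_l([b[0],b[1],b[2]-.020],vel=.05,guard=5); print(g,np.round(telemetry.current_ee_pos(),4),b,fw())
save(vision.snapshot('wrist'),'w24');save(vision.snapshot('side'),'s24')
mont(['w24','s24'],'m15',[(120,120,520,420),(180,20,420,200)])
print(T())
E
```

```text
False [0.5926 0.3428 0.3094] [0.59238042 0.34267566 0.32890521] [ 1.   0.1 -0.4]
82.7833
```

View pics/m15.png

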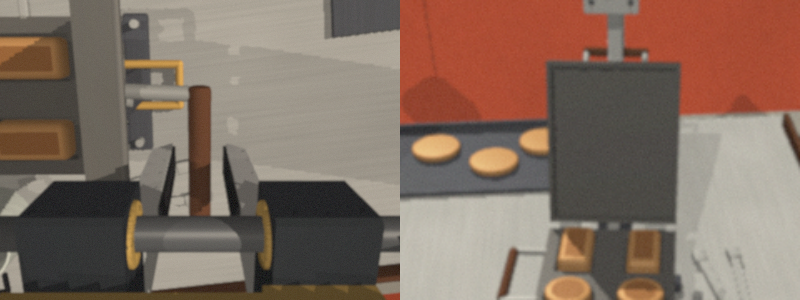

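```bash
cat > lid.py <<'E'
from pk import *
YW=IY+np.pi/2
def go(ths,GO,lim=25,off=np.zeros(3)):
    for th in ths:
        b=lidbar(th)+off; r.move_l([b[0],b[1],b[2]+GO],vel=.12)
        F=np.array(telemetry.current_wrist_force()); o=telemetry.current_opening()
        print(round(th,2),np.round(F,1),round(o,4))
        if np.linalg.norm(F)>lim or o<.010: print('ABORT'); return False
    return True
E
python3 - <<'E'
from lid import *
gripper_to(.004,f_grip=20); print(telemetry.current_opening(),fw())
go([1.8,1.7,1.55,1.4,1.25],-.020)
save(vision.snapshot('side'),'s25'); print(T())
E
```

```text
0.011555754391424937 [-0.5  0.9  1.2]
1.8 [0.4 2.4 1.5] 0.0114
1.7 [-0.8  3.   5.1] 0.0115
1.55 [0.1 1.7 6.1] 0.011
1.4 [-0.3  0.   5.6] 0.0113
1.25 [-1.1 -0.3  3. ] 0.0116
85.2417
```

View pics/s25.png

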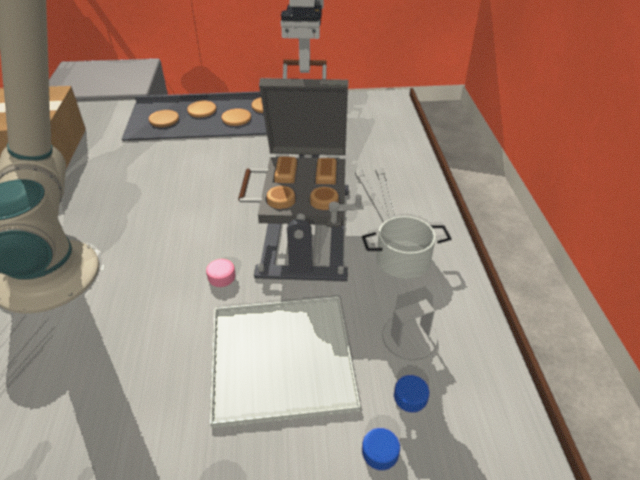

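Going well: the lid follows the grip, all four cakes are in the pockets, and the forces are small.

```bash
python3 - <<'E'
from lid import *
go([1.1,.95,.8,.65,.5,.35,.22,.12,.06],-.020)
save(vision.snapshot('side'),'s26'); print(T())
E
```

```text
1.1 [ 0.3 -0.6  0.8] 0.0114
0.95 [ 0.9  0.1 -0.5] 0.011
0.8 [ 1.   0.3 -1.8] 0.0113
0.65 [ 1.1  1.2 -1.7] 0.0108
0.5 [ 2.1  0.7 -1.4] 0.0114
0.35 [ 0.8  0.5 -2.3] 0.0112
0.22 [ 0.1 -1.3 -2.2] 0.0109
0.12 [ 1.2  0.2 -0.9] 0.0112
0.06 [ 1.6 -0.3 -0.8] 0.0115
88.95
```

View pics/s26.png

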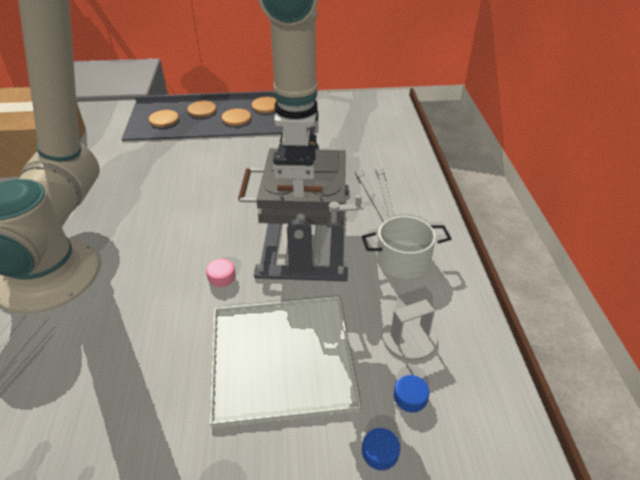

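```bash
python3 - <<'E'
from lid import *
b=lidbar(-.03); g=r.move_l([b[0],b[1],b[2]-.020],vel=.03,guard=5)
p=np.array(telemetry.current_ee_pos()); print(g,np.round(p,4),'bar z est',p[2]+.020,fw())
gripper_to(.027); r.hold(.3)
r.move_l([p[0],p[1],.26],vel=.2)
save(vision.snapshot('wrist'),'w27');save(vision.snapshot('side'),'s27')
mont(['w27','s27'],'m16',[(120,60,520,360),(200,120,440,300)])
for c in ['wrist','top','side']:
    for _ in range(3):
        vision.snapshot(c)
        for n in ['latch_pin','lid_bar']: print(c,n,[(np.round(toiron(a),4),round(s,2)) for a,s in marks(n,c,.3)])
print(T())
E
```

```text
True [ 0.5476 -0.0088  0.1661] bar z est 0.18607362512707162 [-1.3  0.6  3.9]
wrist latch_pin [(array([ 0.1167, -0.113 ,  0.1735]), 0.89)]
wrist lid_bar [(array([ 0.001 , -0.1177,  0.1859]), 0.73)]
wrist latch_pin [(array([ 0.1175, -0.1137,  0.1734]), 0.95)]
wrist lid_bar [(array([ 0.0032, -0.1169,  0.187 ]), 0.69)]
wrist latch_pin [(array([ 0.1191, -0.1147,  0.1732]), 0.65), (array([-0.1331, -0.0008,  0.1292]), 0.6)]
wrist lid_bar [(array([-0.0016, -0.1171,  0.1851]), 0.95)]
top latch_pin []
top lid_bar [(array([-0.003 , -0.1135,  0.1877]), 0.78)]
top latch_pin []
top lid_bar [(array([-0.0039, -0.116 ,  0.1873]), 0.59)]
top latch_pin []
top lid_bar [(array([ 0.0007, -0.1139,  0.1904]), 0.75)]
side latch_pin [(array([ 0.1169, -0.1131,  0.1729]), 0.64)]
side lid_bar [(array([ 0.0034, -0.1202,  0.1847]), 0.69)]
side latch_pin [(array([ 0.1189, -0.1142,  0.1759]), 0.66)]
side lid_bar [(array([ 0.0011, -0.1181,  0.1851]), 0.61)]
side latch_pin [(array([ 0.1178, -0.1164,  0.1754]), 0.64)]
side lid_bar [(array([ 0.0005, -0.1195,  0.185 ]), 0.82), (array([-0.0195, -0.3675,  0.0015]), 0.72)]
92.3333
```

View pics/m16.png

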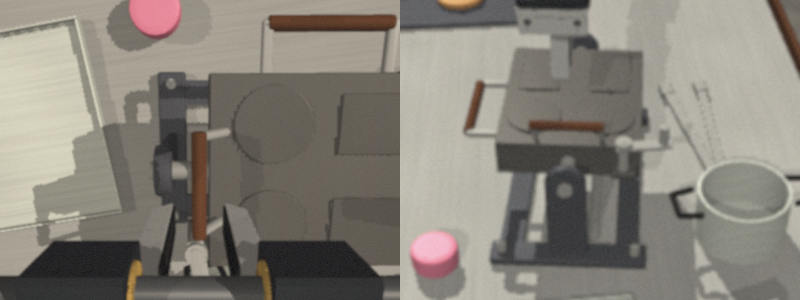

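```bash
cat > lat.py <<'E'
from pk import *
def pin(ph,rr=.048): return iw(.068+rr*np.cos(ph),-.119+rr*np.sin(ph))
def yw(ph): return IY+ph-np.pi/2
E
python3 - <<'E'
from lat import *
for ph in (.1,.6,1.1,1.6):
    p=pin(ph); print(np.round(p,4),np.round(inverse_kinematics([*p,.163],down(yw(ph))),2))
r.move_l([*iw(.06,-.12),.30],vel=.3)
gripper_to(.030)
p=pin(.1); r.move_to([*p,.26],down(yw(.1)))
g=r.move_l([*p,.165],vel=.06,guard=4); print(g,np.round(telemetry.current_ee_pos(),4),fw())
save(vision.snapshot('wrist'),'w28');save(vision.snapshot('side'),'s28')
mont(['w28','s28'],'m17',[(120,120,520,420),(200,120,440,300)])
print(T())
E
```

```text
[ 0.6624 -0.0217] [-0.14  0.43  1.37 -0.    1.35  1.46]
[0.6572 0.0015] [-0.1   0.42  1.38 -0.    1.34  0.99]
[0.6415 0.0193] [-0.08  0.4   1.42 -0.    1.33  0.52]
[0.6191 0.0274] [-0.07  0.37  1.47 -0.    1.31  0.03]
False [ 0.6627 -0.0217  0.1654] [ 0.5 -1.   0.1]
97.425
```

View pics/m17.png

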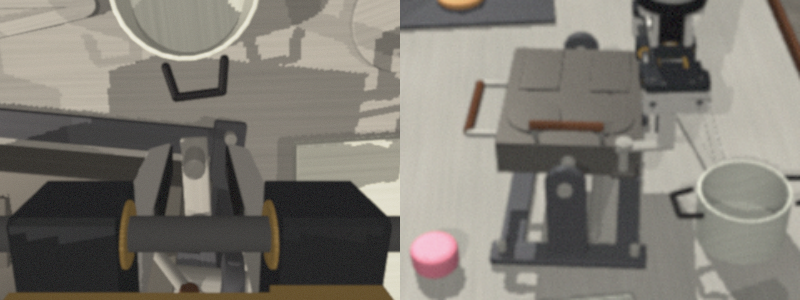

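```bash
python3 - <<'E'
from lat import *
gripper_to(.015,f_grip=10); print(telemetry.current_opening(),fw())
for ph in np.linspace(.1,1.6,11)[1:]:
    p=pin(ph); r.move_l([*p,.165],rot=down(yw(ph)),vel=.04)
    F=np.array(telemetry.current_wrist_force()); print(round(ph,2),np.round(F,1),round(telemetry.current_opening(),4))
    if np.linalg.norm(F)>20: print('ABORT');break
save(vision.snapshot('wrist'),'w29');save(vision.snapshot('side'),'s29')
mont(['w29','s29'],'m18',[(120,120,520,420),(200,120,440,300)])
print(T())
E
```

```text
0.01502287978684615 [1.  1.6 0.7]
0.25 [ 0.4 -0.2  0.1] 0.0152
0.4 [ 1.1 -0.1 -0. ] 0.0152
0.55 [-0.9 -0.1  0.8] 0.015
0.7 [-0.2  0.1  0.7] 0.015
0.85 [-0.2  0.4 -0.4] 0.0152
1.0 [-0.2 -0.7  0.1] 0.0147
1.15 [-0.3 -0.9  0.3] 0.015
1.3 [ 0.5  0.1 -0.3] 0.0151
1.45 [-0.3 -0.1  0.4] 0.0147
1.6 [-0.5  0.2 -0.1] 0.015
101.325
```

View pics/m18.png

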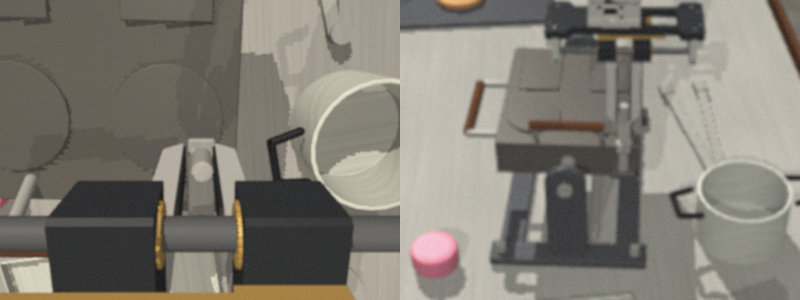

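```bash
python3 - <<'E'
from lat import *
p=pin(1.63); g=r.move_l([*p,.165],vel=.03,guard=8); print(g,fw())
gripper_to(.026); p=telemetry.current_ee_pos(); r.move_l([p[0],p[1],.27],vel=.15)
save(vision.snapshot('wrist'),'w30');save(vision.snapshot('side'),'s30')
mont(['w30','s30'],'m19',[(120,60,520,360),(200,120,440,300)])
for c in ['wrist','top','side']:
    for _ in range(2):
        vision.snapshot(c)
        for n in ['latch_pin','lid_bar']: print(c,n,[(np.round(toiron(a),4),round(s,2)) for a,s in marks(n,c,.3)])
print(T())
E
```

```text
False [ 2.2  0.9 -0.5]
wrist latch_pin [(array([ 0.0683, -0.0728,  0.174 ]), 0.77)]
wrist lid_bar [(array([ 0.0007, -0.1199,  0.1865]), 0.55)]
wrist latch_pin [(array([-0.0003, -0.1158,  0.1877]), 0.75), (array([ 0.0672, -0.0729,  0.1727]), 0.72)]
wrist lid_bar [(array([-0.0017, -0.1189,  0.187 ]), 0.86), (array([-0.0024, -0.0003, -0.0028]), 0.62), (array([ 0.2263, -0.0901,  0.0028]), 0.47)]
top latch_pin [(array([ 0.0686, -0.0709,  0.1742]), 0.62)]
top lid_bar [(array([-0.0046, -0.1153,  0.1892]), 0.77)]
top latch_pin [(array([ 0.0667, -0.072 ,  0.1774]), 0.6)]
top lid_bar [(array([ 0.0011, -0.117 ,  0.1884]), 0.84), (array([0.0477, 0.0459, 0.1309]), 0.61), (array([-0.0451,  0.053 ,  0.128 ]), 0.36)]
side latch_pin [(array([ 0.0685, -0.0714,  0.1769]), 0.74), (array([0.0444, 0.0537, 0.1277]), 0.5)]
side lid_bar [(array([-0.0005, -0.1165,  0.1853]), 0.86), (array([ 0.0016,  0.0013, -0.0035]), 0.69)]
side latch_pin [(array([ 0.0681, -0.0731,  0.1745]), 0.63)]
side lid_bar [(array([ 0.0038, -0.1161,  0.1821]), 0.87), (array([-0.1283, -0.0004,  0.1287]), 0.61)]
103.8417
```

View pics/m19.png

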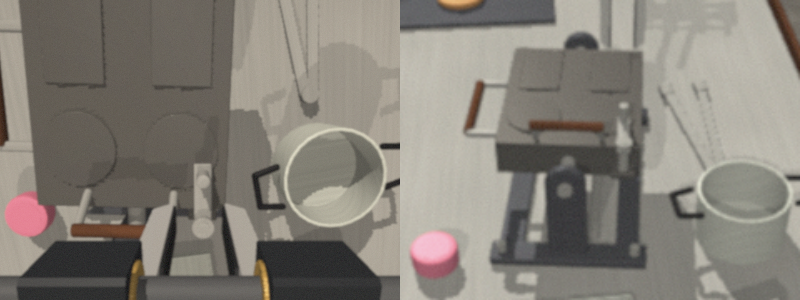

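```bash
python3 - <<'E'
from lid import *
r.move_l([*iw(.03,-.12),.30],vel=.25); gripper_to(.027)
b=lidbar(0); r.move_to([b[0],b[1],.26],down(YW))
g=r.move_l([b[0],b[1],.1655],vel=.06,guard=5); print(g,np.round(telemetry.current_ee_pos(),4),fw())
gripper_to(.004,f_grip=30); p0=np.array(telemetry.current_ee_pos()); print(telemetry.current_opening(),p0,fw())
for th in (.01,.02,.026,.032,.038,.044):
    d=lidbar(th)-lidbar(0); g=r.move_l(p0+d,vel=.02,guard=15); p=np.array(telemetry.current_ee_pos())
    print(th,g,np.round((p-p0)*1000,1),fw(),round(telemetry.current_opening(),4))
    if np.array(telemetry.current_wrist_force())[2]<-9 or g: break
r.hold(.5); print('hold',np.round((np.array(telemetry.current_ee_pos())-p0)*1000,1),fw())
save(vision.snapshot('side'),'s31')
for c in ['side','top','wrist']:
    vision.snapshot(c)
    for n in ['latch_pin','lid_bar']: print(c,n,[(np.round(toiron(a),4),round(s,2)) for a,s in marks(n,c,.3)])
print(T())
E
```

```text
False [ 0.5476 -0.0088  0.1659] [-0.6  0.6 -0.4]
0.011317004481096139 [ 0.54744892 -0.00881757  0.16565975] [-0.3 -0.1  0.3]
0.01 False [0.  0.5 2.1] [ 1.  -0.4 -1.7] 0.0108
0.02 False [0.2 1.1 4.6] [ 0.3 -0.9 -2.6] 0.011
0.026 False [0.2 1.6 5.9] [ 1.8 -0.4 -1.5] 0.0111
0.032 False [0.2 1.7 6.6] [ 1.8 -1.5 -8.2] 0.011
0.038 False [0.  1.8 6.8] [  4.   -1.9 -16.9] 0.0112
hold [0.  1.8 6.8] [  5.5  -1.6 -17.1]
side latch_pin [(array([ 0.0718, -0.0726,  0.1734]), 0.76)]
side lid_bar [(array([ 0.0012, -0.1145,  0.1914]), 0.67), (array([-0.0437, -0.0512,  0.1289]), 0.46)]
top latch_pin []
top lid_bar []
wrist latch_pin []
wrist lid_bar [(array([ 0.0004, -0.1185,  0.1927]), 0.6)]
110.2833
```

View pics/s31.png

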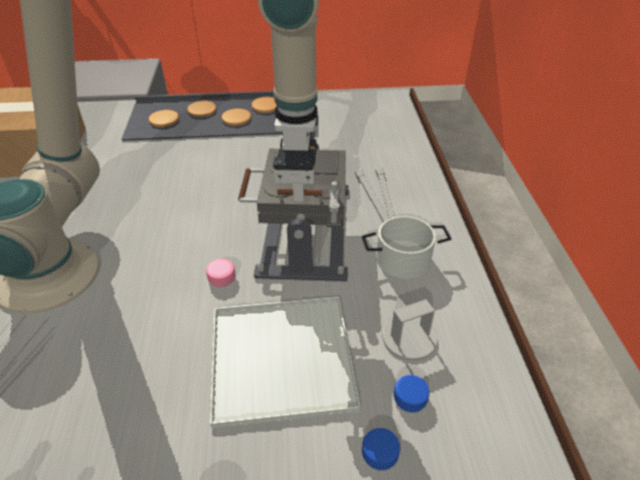

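```bash
cat > trn.py <<'E'
from pk import *
def bar(th,dr=0): return iw(-(.132+dr)*np.cos(th),0,.125+(.132+dr)*np.sin(th))
E
python3 - <<'E'
from lid import *
from trn import bar
b=lidbar(-.005); g=r.move_l([b[0],b[1],.1655],vel=.03,guard=25); print(g,np.round(telemetry.current_ee_pos(),4),fw())
gripper_to(.027); r.hold(.2); p=telemetry.current_ee_pos(); r.move_l([p[0],p[1],.29],vel=.25)
v=[]
for c in ['wrist','side','top']:
    for _ in range(2):
        vision.snapshot(c); v+=[toiron(a) for a,s in marks('turn_bar',c,.3)]
print(np.round(v,4))
for th in np.linspace(0,np.pi,7):
    b=bar(th); q=inverse_kinematics([b[0],b[1],b[2]-.020],down(IY)); print(round(th,2),None if q is None else np.round(q,2))
print(T())
E
```

```text
False [ 0.5474 -0.0087  0.1662] [ 0.7  0.6 -2. ]
[[-0.133  -0.0014  0.1282]
 [-0.133  -0.001   0.1266]
 [-0.1302 -0.002   0.1293]
 [-0.1293 -0.0028  0.1304]
 [ 0.0014 -0.1168  0.1897]
 [-0.1345 -0.0003  0.1276]]
0.0 [ 0.12  0.17  1.91 -0.    1.06  0.25]
0.52 [ 0.11  0.13  1.78 -0.    1.23  0.24]
1.05 [ 0.09  0.17  1.61 -0.    1.37  0.22]
1.57 [ 0.07  0.25  1.45 -0.    1.44  0.19]
2.09 [ 0.05  0.36  1.34 -0.    1.44  0.17]
2.62 [ 0.03  0.45  1.31 -0.    1.38  0.16]
3.14 [ 0.03  0.52  1.36 -0.    1.26  0.16]
112.6667
```

```bash
python3 - <<'E'
from trn import *
gripper_to(.030)
b=bar(0); r.move_to([b[0],b[1],.26],down(IY))
g=r.move_l([b[0],b[1],.107],vel=.08,guard=5); print(g,np.round(telemetry.current_ee_pos(),4),fw())
save(vision.snapshot('wrist'),'w32');save(vision.snapshot('side'),'s32')
mont(['w32','s32'],'m20',[(120,120,520,420),(180,90,420,270)])
gripper_to(.006,f_grip=25); print(telemetry.current_opening(),fw(),T())
E
```

```text
False [0.4315 0.1231 0.1074] [-0.3  0.   0.1]
0.012809122261333806 [ 0.9 -0.5 -0.3] 117.1417
```

View pics/m20.png

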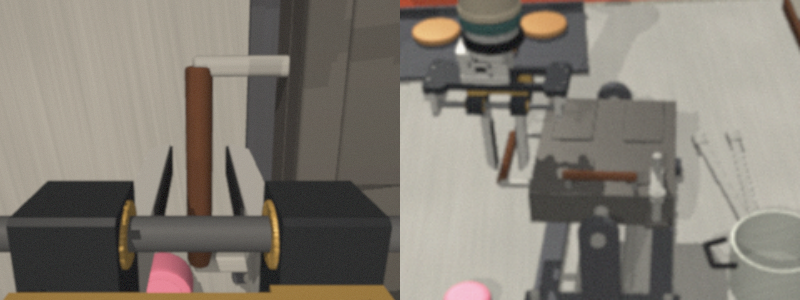

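```bash
cat >> trn.py <<'E'
def turn(ths,GO=-.018,lim=25,vel=.12):
    for th in ths:
        b=bar(th); r.move_l([b[0],b[1],b[2]+GO],vel=vel)
        F=np.array(telemetry.current_wrist_force()); o=telemetry.current_opening()
        print(round(th,2),np.round(F,1),round(o,4))
        if np.linalg.norm(F)>lim or o<.0115: print('ABORT'); return False
    return True
E
python3 - <<'E'
from trn import *
turn([.1,.25,.4,.6,.8])
save(vision.snapshot('side'),'s33'); print(T())
E
```

```text
0.1 [ 1.5 -0.1  2. ] 0.0134
0.25 [ 1.1 -1.7  1.6] 0.0132
0.4 [-0.1 -1.5  0.9] 0.0135
0.6 [-4.1 -1.1  4. ] 0.0133
0.8 [-8.   0.2  9.8] 0.0134
118.8167
```

View pics/s33.png

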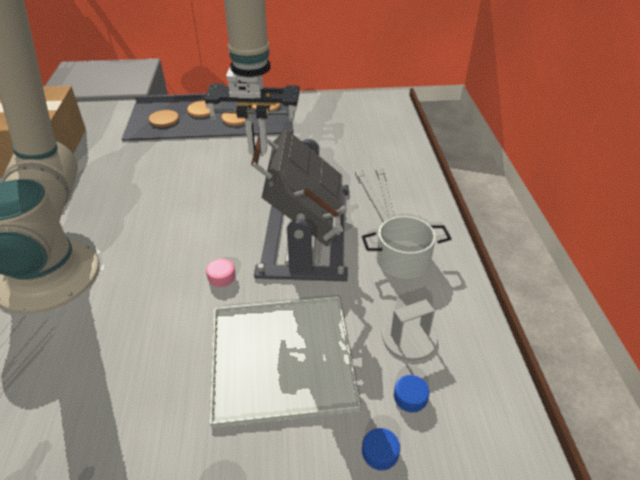

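```bash
python3 - <<'E'
from trn import *
for dr in (.001,.002,.003):
    b=bar(.8,dr); r.move_l([b[0],b[1],b[2]-.018],vel=.02); print(dr,fw(),round(telemetry.current_opening(),4),np.round(telemetry.current_torque(),2))
    if np.linalg.norm(telemetry.current_wrist_force())<4: break
E
```

```text
0.001 [-6.2 -0.4  5. ] 0.0131 [-0.1   1.24 -0.01]
0.002 [-5.2 -1.5 -1.3] 0.0136 [-0.1   1.01  0.02]
0.003 [-1.6 -0.2 -6.1] 0.0131 [-0.16  0.42  0.01]
```

```bash
cat >> trn.py <<'E'
def turna(ths,dr,GO=-.018,lim=25,vel=.10):
    for th in ths:
        b=bar(th,dr); r.move_l([b[0],b[1],b[2]+GO],vel=vel)
        F=np.array(telemetry.current_wrist_force()); o=telemetry.current_opening()
        c,s=np.cos(IY),np.sin(IY); fx=c*F[0]+s*F[1]; fr=-fx*np.cos(th)+F[2]*np.sin(th); ft=fx*np.sin(th)+F[2]*np.cos(th)
        print(round(th,2),np.round(F,1),'fr %.1f ft %.1f dr %.4f op %.4f'%(fr,ft,dr,o))
        if np.linalg.norm(F)>lim or o<.0115: print('ABORT'); break
        dr+=np.clip(fr/6000*.7,-.001,.001)
    print('dr',dr); return dr
E
python3 - <<'E'
from trn import *
turna([.8,.9,1.0,1.1,1.2,1.3,1.4,1.5],.0022)
save(vision.snapshot('side'),'s34'); print(T())
E
```

```text
0.8 [-3.4 -0.9 -0.9] fr 1.6 ft -2.9 dr 0.0022 op 0.0131
0.9 [-4.4 -0.8  4.7] fr 6.3 ft -0.4 dr 0.0024 op 0.0132
1.0 [-5.6 -1.   5.5] fr 7.6 ft -1.6 dr 0.0031 op 0.0132
1.1 [-4.8 -0.9  4.8] fr 6.4 ft -2.0 dr 0.0040 op 0.0129
1.2 [-4.3 -1.4  5. ] fr 6.2 ft -1.9 dr 0.0048 op 0.0131
1.3 [-2.4 -1.   4.9] fr 5.3 ft -0.9 dr 0.0055 op 0.0131
1.4 [-2.2 -0.3  5.3] fr 5.6 ft -1.3 dr 0.0061 op 0.0130
1.5 [-0.2 -1.5  4.1] fr 4.1 ft 0.2 dr 0.0067 op 0.0133
dr 0.007220358051400109
121.8667
```

View pics/s34.png

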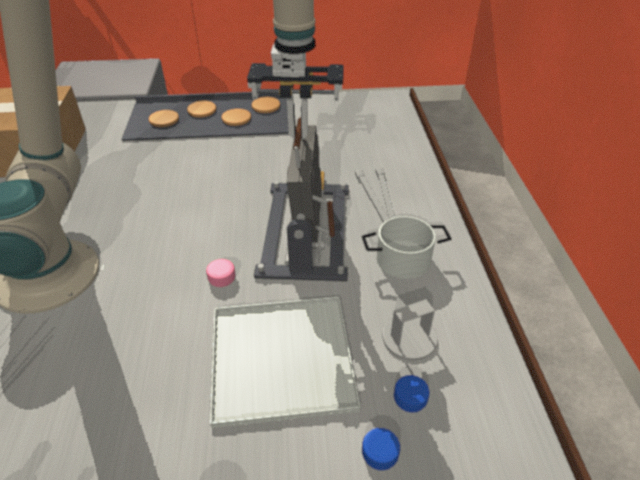

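```bash
python3 - <<'E'
from trn import *
turna([1.5,1.6,1.75,1.9,2.05,2.2,2.35],.0,GO=-.0108)
save(vision.snapshot('side'),'s35'); print(T())
E
```

```text
1.5 [ 1.2 -0.7  2.5] fr 2.4 ft 1.4 dr 0.0000 op 0.0131
1.6 [-0.9 -0.9  2. ] fr 1.9 ft -0.8 dr 0.0003 op 0.0129
1.75 [ 1.7 -1.3  0.1] fr 0.4 ft 1.8 dr 0.0005 op 0.0131
1.9 [ 0.8 -0.5 -2.1] fr -1.7 ft 1.5 dr 0.0006 op 0.0131
2.05 [ 0.3  0.  -1.3] fr -1.0 ft 0.8 dr 0.0004 op 0.0128
2.2 [ 1.6 -1.3 -0.6] fr 0.6 ft 1.7 dr 0.0002 op 0.0134
2.35 [ 0.5 -1.9 -2.5] fr -1.3 ft 2.2 dr 0.0003 op 0.0132
dr 0.0001590057150494901
124.2
```

View pics/s35.png

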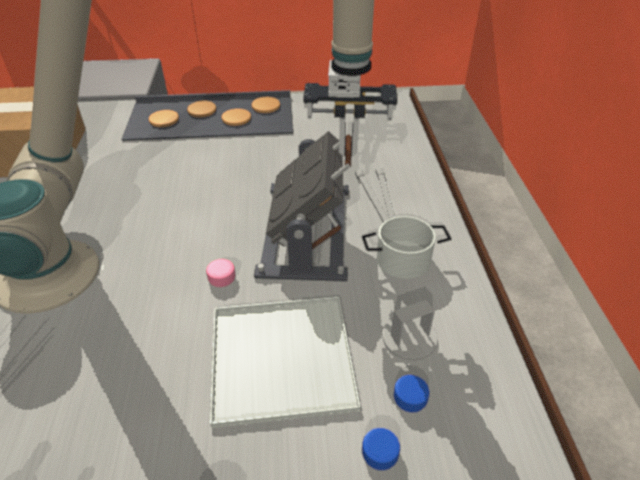

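```bash
python3 - <<'E'
from trn import *
turna([2.5,2.65,2.8,2.92,3.02,3.09],.0002,GO=-.0108)
b=bar(3.2); z0=telemetry.current_ee_pos()[2]
g=r.move_l([b[0],b[1],b[2]-.0108],vel=.03,guard=10); print(g,np.round(telemetry.current_ee_pos(),4),fw(),telemetry.current_opening())
r.hold(.3)
save(vision.snapshot('side'),'s36');save(vision.snapshot('wrist'),'w36'); print(T())
mont(['w36','s36'],'m21',[(120,120,520,420),(200,120,440,300)])
for c in ['side','top','wrist']:
    vision.snapshot(c); print(c,[(np.round(toiron(a),4),round(s,2)) for a,s in marks('turn_bar',c,.3)])
E
```

```text
2.5 [-0.  -0.9 -1.5] fr -0.8 ft 1.3 dr 0.0002 op 0.0133
2.65 [-0.9 -0.7 -2.2] fr -1.7 ft 1.5 dr 0.0001 op 0.0134
2.8 [-0.7 -0.5 -0.8] fr -0.9 ft 0.5 dr -0.0001 op 0.0131
2.92 [ 0.  -0.2 -1.4] fr -0.3 ft 1.4 dr -0.0002 op 0.0133
3.02 [ 1.  -0.6 -0.6] fr 1.0 ft 0.7 dr -0.0002 op 0.0135
3.09 [ 0.6 -0.5 -1.6] fr 0.6 ft 1.7 dr -0.0001 op 0.0133
dr -4.8014175741834596e-05
True [0.6934 0.0895 0.1105] [-0.1  0.3  2.6] 0.013056327733784066
126.9167
side [(array([0.1344, 0.0006, 0.1278]), 0.67)]
top [(array([ 0.1313, -0.0015,  0.1241]), 0.58)]
wrist [(array([0.1315, 0.0027, 0.1247]), 0.92)]
```

View pics/m21.png

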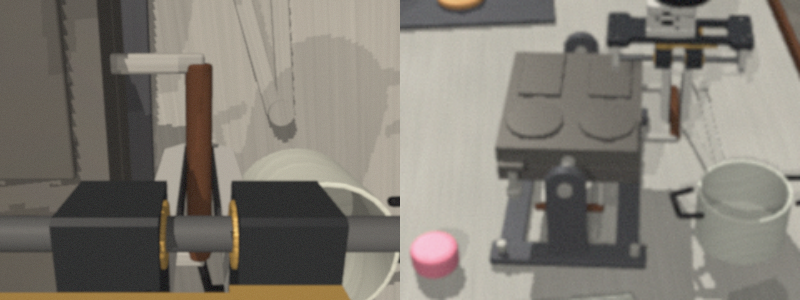

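```bash
python3 - <<'E'
from trn import *
gripper_to(.030); r.hold(.2); p=telemetry.current_ee_pos(); r.move_l([p[0],p[1],.2],vel=.12)
v=[]
for c in ['side','top','wrist']:
    for _ in range(3):
        vision.snapshot(c); v+=[toiron(a) for a,s in marks('turn_bar',c,.3) if abs(toiron(a)[0]-.132)<.03]
print(np.round(v,4),np.mean(v,0))
gripper_to(.004)
b=bar(np.pi); r.move_l([b[0],b[1],.17],vel=.1)
g=r.move_l([b[0],b[1],.118],vel=.02,guard=7); print('touch',g,np.round(telemetry.current_ee_pos(),4),fw(),'expect bar top .132 -> TCP .129')
r.move_l([b[0],b[1],.32],vel=.2)
save(vision.snapshot('side'),'s37')
r.move_to([.35,-.2,.35],down(IY))
save(vision.snapshot('side'),'s38');save(vision.snapshot('top'),'t38'); print(T())
mont(['s38','t38'],'m22',[(200,120,440,300),(80,150,400,390)])
E
```

```text
[[ 0.1324 -0.0007  0.1254]
 [ 0.1313  0.002   0.1278]
 [ 0.1344  0.0027  0.1291]
 [ 0.129   0.0007  0.1253]
 [ 0.1327  0.0016  0.1251]
 [ 0.1297  0.0002  0.1246]
 [ 0.1282  0.0004  0.1256]
 [ 0.1303  0.0016  0.1271]
 [ 0.1292  0.0022  0.1274]] [0.13078749 0.00118361 0.12637778]
touch True [0.693  0.0895 0.1288] [-1.1  0.7  4.2] expect bar top .132 -> TCP .129
135.5167
```

View pics/m22.png

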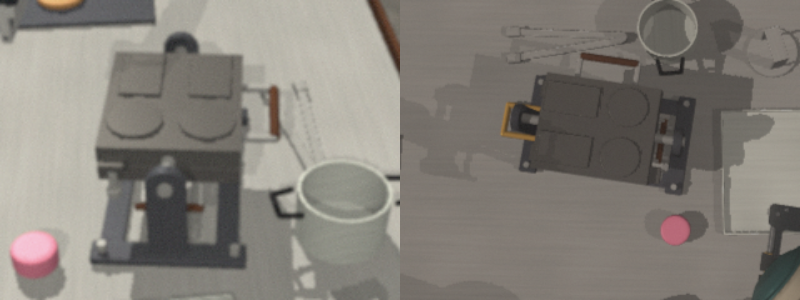

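```bash
python3 - <<'E'
from pk import *
vision.snapshot('top'); vision.snapshot('side')
for n in ['saucepan','press','tongs','latch_pin']: print(n,[(np.round(a,3),round(s,2)) for a,s in marks(n,'top',.3)],[(np.round(a,3),round(s,2)) for a,s in marks(n,'side',.3)])
print([ (n,[np.round(a,3).tolist() for a,s in marks(n,'side',.5)]) for n in ['round_cake1','long_cake1']],T())
r.sign_off()
E
```

```text
saucepan [(array([ 0.775, -0.014, -0.004]), 0.93)] [(array([ 0.774, -0.012,  0.003]), 0.69)]
press [(array([ 0.744, -0.228,  0.002]), 0.83)] []
tongs [(array([0.756, 0.194, 0.   ]), 0.76), (array([ 0.744, -0.226,  0.001]), 0.54)] [(array([ 0.756,  0.194, -0.002]), 0.77)]
latch_pin [] [(array([0.486, 0.04 , 0.076]), 0.39)]
[('round_cake1', [[0.376, -0.039, 0.013], [0.652, -0.448, 0.015]]), ('long_cake1', [])] 136.1167
the job is handed in; nothing more can be done
```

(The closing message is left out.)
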